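# Carry a wobbly inspection lamp upright over a framed picture

### The arm

A 7-joint arm with a two-finger parallel gripper is mounted at the origin on the work surface. World frame = base frame: x ahead of the robot, y to its left, z up, the work surface at z = 0. Lengths are in m, angles in rad, forces in N, time in s.
With the tool pointing down it reaches from about 0.425 to 0.975 m from the base axis. Payload 16.7 kg.
Tool frame: the origin (TCP) lies midway between the tips of the shut fingers; the grasp point (between the pads) lies 19 mm behind it; z points along the fingers, y is the line along which they close (so a half turn about z gives the same grasp; the last joint's range is limited). The gripper opens to 85 mm and grips with 20 to 120 N. Pads are 22 mm wide; open, the fingers measure 114 mm over their backs; the gripper's body (76 mm by 85 mm) begins 54 mm behind the grasp point. The pads swing forward as they close: fully open they stand 13 mm farther back than shut.
Start: joints at [-1.296, 0.426, 0.074, 1.606, -0.034, 1.111, -0.067], TCP at [0.278, 0.615, 0.231] pointing down, gripper open.
Joint ranges: [-2.85, 2.85], [-0.5, 2.14], [-1.23, 1.37], [0.21, 2.46], [-1.02, 4.16], [0.16, 2.05], [-2.73, 2.73]. Speed limits (rad/s): [1.89, 1.89, 2.39, 2.39, 3.01, 3.01, 3.01].

### API

Orientations are given as a unit quaternion [w, x, y, z].
In Python, from station import env, optics gives the robot as it stands.
- The arm moves only by the shell command python3 -m handwheel 'ROWS'. ROWS is JSON, a list of rows, each a list of 3 entries, a list of its own where there are three numbers: the shift along the tool's x, y, z in m, then the turn, a rotation vector about the tool's x, y, z in degrees, then the opening, from 0 (shut) to 1 (fully open). In form: [[[x, y, z], [rx, ry, rz], hand], ...]. A call has 1 to 10 rows; each row shifts and turns the commanded pose from where the row before left it, along the tool's axes as they then stand; what a row does not reach is not made up. A row lasts 1/10 s, in which the tool goes at most 50 mm and 8.59 degrees, less where a joint would pass 70% of its speed; a pose out of reach is approached as far as the arm can. A call is refused whole if a number of a shift passes 0.05 or a number of a turn 8.59, either way. A call with a gripper value outside its range is refused whole. The fingers move at their own pace and stop on an object; the grip force is fixed at half the most. Time passes only in rows, so rows that do not move let the fingers close. It gives the time, the measured TCP pose, the force, the opening and the grip force at its end, in the units of the state.
- env.sense(): the state, without advancing time (a new reading comes with each control period).
- optics.grab_frame(name): name is "side" or "top" or "wrist"; returns the picture (400x640x3 uint8, red, green, blue); there is no depth.
- optics.camera_model(name): a dict with "fx", "fy", "cx", "cy" (pixels), "xyz" and "orientation" of the camera in the world. Camera axes: x right, y down, z forward; pixel columns grow to the right and rows downward; lengths in m; the calibration is good to about 2 mm. A picture is of the moment at which its call begins: read the wrist's pose just before it. camera_model takes no time and is no camera call; for the wrist camera it gives the pose at the moment of the call.
- env.finish_job(): hands the job in; it is judged then, once.
The state is a dict: "time": time; "q": joint angles; "dq": joint speeds; "joint_efforts": joint torques, N m; "tcp_pos": TCP position; "orientation": TCP orientation; "wrist_force": force on the tool from outside, world axes, zero at the start; "moment": the same for the moment, N m; "grip_width": opening from 0.0 (shut) to 1.0 (fully open); "gripper_force": force on a finger pad.
Only numpy, scipy, OpenCV 4.12 (cv2) and the standard library are available. Lean on these libraries where they do the work, as an engineer would, in place of code of your own. Each camera call takes 0.05 s, during which the arm holds its last target. There are 200 camera calls.

### The job

Check the framed picture for dust under the glass: pick up the battery lamp by its orange grip, and close to where it stood bring its leaning mast upright and balance it there for a couple of seconds by working the foot, clear of the table. Then carry it, still balanced, until the mast's hinge is over the middle of the picture, and keep the mast upright and off its stops there for 6 s with the foot hovering about 60 mm above the bench, never touching the picture. Finish while still holding the lamp there, balanced calmly enough to stay off its stops for another second with the arm still; never let the mast bang into its stops, or drop onto them over the picture, and leave the other things on the bench alone.

Things in the scene. Friction and masses are not known exactly. Their poses are not given: they have to be found in the camera images.
- lamp: Foot of the lamp, LOOSE, 0.58 kg (hidden: 0.85 to 1.15 times). Origin: underside, below the orange grip's centre; z up, x along the foot towards the mast (at the start roughly away from the robot), y across. Steel strip 30 wide, 10 mm thick; at x = 170 mm a steel disc, radius 62, with the hinge bracket, 57 mm high. It touches nothing else at the start.
- grip (a point): Point on the foot, centre of the orange grip block, 46 mm above the foot's underside. Block 70 (x) x 30 (y) x 72 mm, z = 10 to 82 mm: pinch it across y from above with the pads at z = 55 to 60 mm. Behind it, at x = -135 mm, a black battery 70 x 80 x 40 mm high balances the mast: the whole lamp's centre of mass is within 25 mm of the grip along x.
- hinge (a point): Hinge of the mast, fixed to the foot at x = 170, y = 0, z = 50 mm of its frame. Left alone, the upright mast is unstable: gravity beats the hinge spring and a lean grows e-fold in 0.5 to 1 s. Tilting the foot about its x pulls the mast the same way through the spring (torque = spring x tilt); moving the foot along y acts too. 0.01 rad of foot tilt moves the balance point about 0.05 rad.
- mast (a joint): Angle (rad) of the mast to the foot about the foot's +x axis at the hinge: 0 = square to the foot, positive = top towards the foot's -y. Stops at ±0.30; at the start it rests on the + stop. Hinge: spring 0.52 N m/rad towards 0, damping 0.065 N m s/rad, dry friction 0.003 N m.
- mast_top (a point): Top of the lamp's green head, on the mast's axis 264 mm above the hinge; its z axis is the mast's axis, up. Head: radius 52, 44 mm high; brass rod of radius 6. Mast with head: 0.31 kg (hidden: 0.9 to 1.1 times), centre of mass 216 mm above the hinge, moment of inertia about the hinge 0.0155 kg m2, m g l = 0.66 N m.
- picture: Framed picture lying glass up, FIXED to the bench. 240 (x) x 300 (y) mm, dark wood frame 30 mm wide and 18 mm high, glass 10 mm above the bench. Origin: centre of its underside, z up.
- picture_mid (a point): Middle of the picture, 12 mm above the bench.
- spray: Blue spray can, radius 32, 190 mm high, loose. Origin: centre of its underside. Bystander.
- glue: Yellow glue jar, radius 30, 80 mm high, loose. Origin: centre of its underside. Bystander.
- tape: Roll of white tape lying flat, radius 65, 50 mm high, loose. Origin: centre of its underside. Bystander.
- corner: L-shaped wooden moulding sample, 140 x 140 mm, 30 mm high, loose. Origin: outer corner of the L, underside. Bystander.
- sander: Cork sanding block 110 x 65 x 40 mm, loose. Origin: centre of its underside. Bystander.

How it is judged:
By the outcome, as a careful person would: the job done as asked, in the order asked, and still so for the second after the job is handed in, while the arm keeps its last pose, push and grip.
It also fails if it takes over 72 s, if anything falls off the work surface, if the arm or the gripper's body presses on something with over 40 N, if the wrist force passes 120 N, or if a joint passes its speed limit or range.

## Working session

There is one attempt and no reset: what is moved stays moved. The work goes in short steps, Python scripts to look and compute and a shell command to move; the robot and the scene stay as the last step left them, time stands still between calls to the robot, and variables do not carry over. Pictures are saved under pics/ and viewed, at most 10 in all, crops included, and the job is handed in when it is done.

```bash
ls; mkdir -p pics; python3 - <<'E'
from station import env, optics
import cv2,json
s=env.sense(); print({k:(v if not hasattr(v,'round') else v) for k,v in s.items()})
ims=[]
for n in ["side","top","wrist"]:
    m=optics.camera_model(n); print(n,m)
    im=optics.grab_frame(n)[:,:,::-1]; cv2.imwrite(f"pics/{n}0.png",im); ims.append(im)
E
```

```text
pics
{'time': 0.0, 'q': array([-1.29648647,  0.4267124 ,  0.07385247,  1.606612  , -0.03405994,
        1.11082261, -0.0671084 ]), 'dq': array([ 1.07884441e-03, -5.54456810e-04, -9.84227290e-04,  1.71052194e-03,
       -8.14136980e-04,  7.32101103e-05,  1.24538022e-03]), 'joint_efforts': array([-1.03429411e-03, -9.49813700e+01,  3.76080081e+00, -4.63544583e+01,
        1.92442193e-02,  9.78174823e-03, -4.91955117e-07]), 'tcp_pos': array([0.2774523 , 0.61488472, 0.23062154]), 'orientation': array([-7.16949100e-05,  2.10334212e-01,  9.77629326e-01, -6.43859382e-04]), 'wrist_force': array([ 0.11374104, -0.06549026,  0.05734197]), 'moment': array([-0.00628739, -0.01686758, -0.05782539]), 'gripper_force': 0.0, 'grip_width': 1.0005879951839167}
side {'fx': 495.24356707570513, 'fy': 495.24356707570513, 'cx': 322.4470804721938, 'cy': 200.67662968630037, 'xyz': array([-0.22760778, -1.32026245,  1.19501302]), 'orientation': array([-0.45863821,  0.84504277, -0.24733288,  0.11991733])}
top {'fx': 454.80336272795597, 'fy': 454.80336272795597, 'cx': 324.56558935511987, 'cy': 202.10611576228678, 'xyz': array([ 0.18486835, -0.01220066,  1.91831962]), 'orientation': array([-0.06958416,  0.71149736, -0.69565957,  0.07062093])}
wrist {'fx': 335.06001625696473, 'fy': 335.06001625696473, 'cx': 314.7473271461684, 'cy': 207.6028027213063, 'xyz': array([0.21149851, 0.64492588, 0.37360501]), 'orientation': array([0.12273161, 0.83085956, 0.53708245, 0.07843334])}
```

View pics/top0.png

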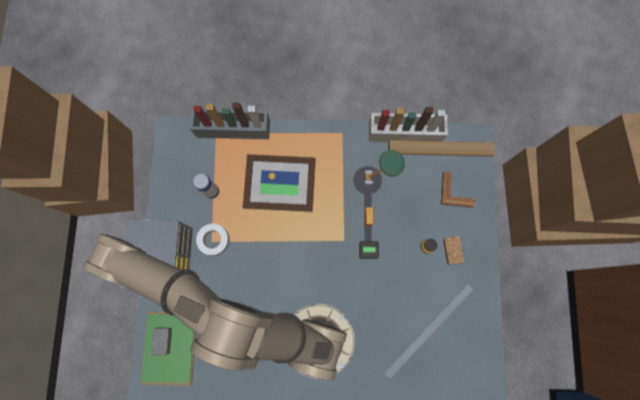

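View pics/side0.png

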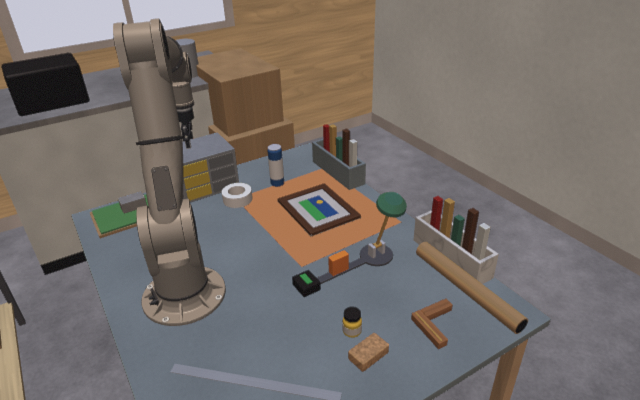

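The top view shows the lamp's foot vertical in the image: disc (368,180), orange grip (369,216), battery (369,250), head leaning right (392,163). The picture is centred at about (280,183). In the side view the head is at (391,204), grip (339,263), hinge (376,250).

```bash
cat > h.py <<'E'
import numpy as np, cv2
from scipy.spatial.transform import Rotation as R
from scipy.optimize import least_squares
def rot(q): return R.from_quat([q[1],q[2],q[3],q[0]])
def proj(m,P):
    c=rot(m['orientation']).inv().apply(np.atleast_2d(P)-m['xyz'])
    return np.c_[m['fx']*c[:,0]/c[:,2]+m['cx'], m['fy']*c[:,1]/c[:,2]+m['cy']]
def blob(im,f,roi):   # im RGB; largest blob of mask f(h,s,v) in roi (x0,y0,x1,y1)
    x0,y0,x1,y1=roi; h,s,v=[a.astype(int) for a in cv2.split(cv2.cvtColor(im[y0:y1,x0:x1],cv2.COLOR_RGB2HSV))]
    n,l,st,c=cv2.connectedComponentsWithStats(f(h,s,v).astype(np.uint8))
    k=1+np.argmax(st[1:,4]); ys,xs=np.nonzero(l==k)
    return np.c_[xs+x0,ys+y0], st[k,4]
def hullcen(uv):
    M=cv2.moments(cv2.convexHull(uv.astype(np.float32))); return np.array([M['m10'],M['m01']])/M['m00'],M['m00']
def box(c,d): return np.array([[c[0]+i*d[0]/2,c[1]+j*d[1]/2,c[2]+k*d[2]/2] for i in(-1,1) for j in(-1,1) for k in(-1,1)])
def cyl(r,z0,z1): a=np.linspace(0,2*np.pi,24,endpoint=False); return np.array([[r*np.cos(t),r*np.sin(t),z] for z in(z0,z1) for t in a])
HEAD=cyl(.052,.220,.264)
GREEN=lambda h,s,v:(abs(h-78)<15)&(s>90)&(v>20)
ORANGE=lambda h,s,v:(h<17)&(s>195)&(v>90)
E
python3 - <<'E'
from h import *
from station import optics
im={n:cv2.imread(f'pics/{n}0.png')[:,:,::-1].copy() for n in('top','side')}
M={n:optics.camera_model(n) for n in im}
hsv={n:cv2.cvtColor(im[n],cv2.COLOR_RGB2HSV) for n in im}
print('orange',hsv['top'][216,369],hsv['side'][263,339],'mat',hsv['top'][225,300],hsv['side'][225,270],'head',hsv['top'][163,395],hsv['side'][204,391],'bat',hsv['top'][244,363],'frame',hsv['top'][160,280],'disc',hsv['top'][185,360],'bench',hsv['top'][230,330+70],'side head edge',hsv['side'][212,395])
dark=lambda h,s,v:(v<55)
o={}
for n,r in(('top',(355,200,382,232)),('side',(322,245,358,282))):
    uv,a=blob(im[n],ORANGE,r); o[n]=hullcen(uv); print(n,'orange',o[n],a)
for n,r in(('top',(375,145,410,180)),('side',(370,185,412,222))):
    uv,a=blob(im[n],GREEN,r); o[n+'h']=hullcen(uv); print(n,'head',o[n+'h'],a)
uv,a=blob(im['top'],dark,(350,235,390,265)); b=hullcen(uv); print('bat',b,a)
uv,a=blob(im['top'],dark,(348,160,381,200)); print('disc',hullcen(uv),a)
uv,a=blob(im['top'],lambda h,s,v:v<95,(236,148,322,218)); f=hullcen(uv); rc=cv2.minAreaRect(uv.astype(np.float32)); print('frame',f,a,rc)
def foot(p): return lambda P: np.c_[np.cos(p[2])*P[:,0]-np.sin(p[2])*P[:,1]+p[0],np.sin(p[2])*P[:,0]+np.cos(p[2])*P[:,1]+p[1],P[:,2]]
G=box((0,0,.046),(.07,.03,.072)); B=box((-.135,0,.03),(.07,.08,.04))
def pc(n,P): return hullcen(proj(M[n],P))[0]
def res(p):
    F=foot(p); return np.r_[pc('top',F(G))-o['top'][0],pc('side',F(G))-o['side'][0],pc('top',F(B))-b[0]]
s=least_squares(res,[.55,-.2,0]); print('lamp',s.x,s.fun)
F=foot(s.x)
def mast(a): return R.from_rotvec([a,0,0]).apply(HEAD)+[.17,0,.05]
def res2(p): F=foot(p[:3]); return np.r_[pc('top',F(mast(p[3])))-o['toph'][0],pc('side',F(mast(p[3])))-o['sideh'][0],pc('top',F(G))-o['top'][0],pc('side',F(G))-o['side'][0],pc('top',F(B))-b[0]]
s=least_squares(res2,[*s.x,.3]); print('lamp+mast',s.x,s.fun)
def resp(p):
    C=np.array([[i*.12,j*.15,.018] for i,j in((1,1),(1,-1),(-1,-1),(-1,1))]); uvp=proj(M['top'],foot(p)(C))
    q=cv2.boxPoints(rc); q=np.array([q[np.argmin(((q-u)**2).sum(1))] for u in uvp]); return (uvp-q).ravel()
s=least_squares(resp,[.65,.2,0.0]); print('pic',s.x,s.fun)
E
```

```text
orange [ 19 142 197] [ 11 189 127] mat [ 17  97 198] [ 12 138 175] head [ 79  83 105] [80 96 98] bat [ 5 21 72] frame [10 96 82] disc [120  15  83] bench [102  34 126] side head edge [72 89 95]Traceback (most recent call last):
  File "<stdin>", line 10, in <module>
  File "h.py", line 11, in blob
    k=1+np.argmax(st[1:,4]); ys,xs=np.nonzero(l==k)
        ~~~~~~~~~^^^^^^^^^^
    return _wrapfunc(a, 'argmax', axis=axis, out=out, **kwds)
    return bound(*args, **kwds)
ValueError: attempt to get argmax of an empty sequence
```

```bash
sed -i 's/^GREEN=.*/GREEN=lambda h,s,v:(abs(h-78)<16)\&(s>58)\&(v<150)/; s/^ORANGE=.*/ORANGE=lambda h,s,v:(h<28)\&(s>105)\&(v>60)/' h.py
cat > m1.py <<'E'
from h import *
from station import optics
im={n:cv2.imread(f'pics/{n}0.png')[:,:,::-1].copy() for n in('top','side')}
M={n:optics.camera_model(n) for n in im}
o={}
for n,r in(('top',(355,200,382,232)),('side',(322,245,358,282))):
    uv,a=blob(im[n],ORANGE,r); o[n]=hullcen(uv); print(n,'orange',o[n],a)
for n,r in(('top',(375,145,410,180)),('side',(370,185,412,222))):
    uv,a=blob(im[n],GREEN,r); o[n+'h']=hullcen(uv); print(n,'head',o[n+'h'],a)
h,s,v=cv2.split(cv2.cvtColor(im['top'],cv2.COLOR_RGB2HSV))
print(v[236:264,366].tolist(), v[247,354:386].tolist())
uv,a=blob(im['top'],lambda h,s,v:(v<95)|((h>45)&(h<75)&(s>80)),(350,235,390,265)); b=hullcen(uv); print('bat',b,a)
uv,a=blob(im['top'],lambda h,s,v:v<100,(236,148,322,218)); f=hullcen(uv); rc=cv2.minAreaRect(uv.astype(np.float32)); print('frame',f,a,rc)
def foot(p): return lambda P: np.c_[np.cos(p[2])*P[:,0]-np.sin(p[2])*P[:,1]+p[0],np.sin(p[2])*P[:,0]+np.cos(p[2])*P[:,1]+p[1],P[:,2]]
G=box((0,0,.046),(.07,.03,.072)); B=box((-.135,0,.03),(.07,.08,.04))
def pc(n,P): return hullcen(proj(M[n],P))[0]
def mast(a): return R.from_rotvec([a,0,0]).apply(HEAD)+[.17,0,.05]
def res2(p): F=foot(p[:3]); return np.r_[pc('top',F(mast(p[3])))-o['toph'][0],pc('side',F(mast(p[3])))-o['sideh'][0],pc('top',F(G))-o['top'][0],pc('side',F(G))-o['side'][0],pc('top',F(B))-b[0]]
s=least_squares(res2,[.55,-.2,0,.3]); print('lamp+mast',s.x,s.fun)
F=foot(s.x); print('expected hull areas',[hullcen(proj(M[n],F(G)))[1] for n in M],[hullcen(proj(M[n],F(mast(s.x[3]))))[1] for n in M],hullcen(proj(M['top'],F(B)))[1], 'hinge',F(np.array([[.17,0,.05]])))
def resp(p):
    C=np.array([[i*.12,j*.15,.018] for i,j in((1,1),(1,-1),(-1,-1),(-1,1))]); uvp=proj(M['top'],foot(p)(C))
    q=cv2.boxPoints(rc); q=np.array([q[np.argmin(((q-u)**2).sum(1))] for u in uvp]); return (uvp-q).ravel()
s=least_squares(resp,[.65,.2,0.0]); print('pic',s.x,s.fun)
E
python3 m1.py
```

```text
top orange (array([368.53941909, 216.09820194]), 120.5) 142
side orange (array([338.42180518, 262.64521895]), 373.0) 398
top head (array([391.53497024, 162.72172619]), 448.0) 473
side head (array([391.198628  , 204.00966635]), 534.5) 558
[80, 81, 82, 83, 79, 66, 65, 71, 72, 76, 111, 160, 191, 197, 193, 171, 124, 81, 75, 75, 73, 66, 81, 109, 124, 125, 127, 127] [125, 126, 123, 125, 117, 74, 63, 72, 89, 136, 158, 161, 160, 162, 162, 161, 160, 152, 151, 153, 146, 119, 85, 70, 82, 118, 127, 129, 128, 128, 128, 127]
bat (array([368.42107527, 247.62107527]), 387.5) 361
frame (array([278.97561659, 182.69614163]), 3568.0) 1192 ((278.63800048828125, 182.601806640625), (68.96946716308594, 52.79732131958008), 2.726310968399048)
lamp+mast [ 0.50433961 -0.19380617  0.01704698  0.29548551] [ 0.99636836 -1.38534947  0.25036932 -3.13534244 -0.34643301  0.3309878
 -0.65915065 -0.28401319 -0.13729337  1.6222356 ]
expected hull areas [168.15971900336444, 439.12261457089335] [693.1704601263627, 835.0498914658092] 359.33703640056774 hinge [[ 0.67431491 -0.19090833  0.05      ]]
pic [ 0.64986074  0.18850197 -0.01714767] [ 0.40802318 -0.46497928  0.39578841 -1.06924921  0.44513677  0.46598695
 -1.22909045  0.96973552]
```

```bash
python3 - <<'E'
import cv2,numpy as np
t=cv2.imread('pics/top0.png')[140:265,340:420];s=cv2.imread('pics/side0.png')[185:300,290:415]
t=cv2.resize(t,None,fx=4.5,fy=4.5,interpolation=0);s=cv2.resize(s,None,fx=3.5,fy=3.5,interpolation=0)
o=np.zeros((580,800,3),np.uint8);o[:t.shape[0],:t.shape[1]]=t[:580];o[:s.shape[0],362:362+s.shape[1]]=s[:,:438];cv2.imwrite('pics/crop1.png',o)
E
```

```text
(no output)
```

View pics/crop1.png

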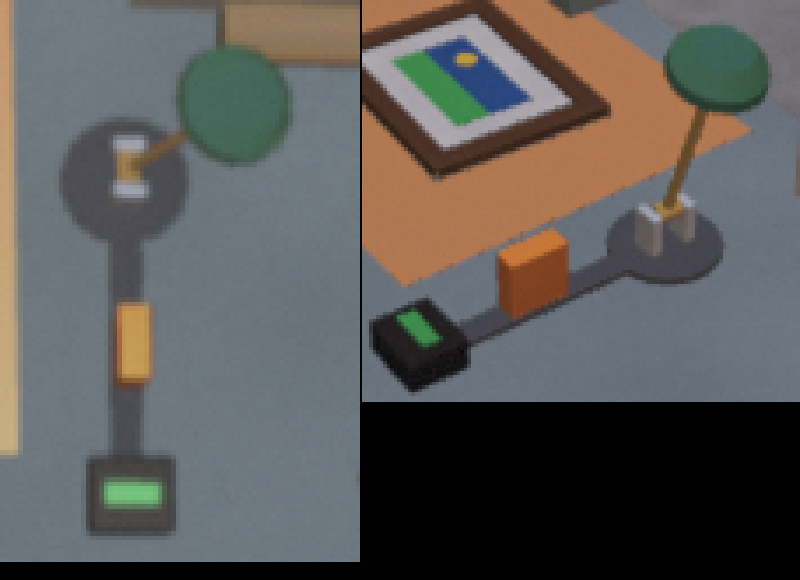

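The crop shows the head is a domed shade (smaller at the top), the foot is nearly along +x, and all foot parts are clear for hand-picked centres (disc top (367.2,179.6), grip top (369.4,215.7), battery top (368.6,249.7)).

```bash
cat > m2.py <<'E'
from h import *
from station import optics
M={n:optics.camera_model(n) for n in('top','side')}
def tf(p,P): P=np.atleast_2d(P); return np.c_[np.cos(p[2])*P[:,0]-np.sin(p[2])*P[:,1]+p[0],np.sin(p[2])*P[:,0]+np.cos(p[2])*P[:,1]+p[1],P[:,2]]
P=[[.17,0,.010],[0,0,.082],[-.135,0,.05]]
U={'top':[[367.2,179.6],[369.4,215.7],[368.6,249.7]],'side':[[376.1,253.9],[338.4,255.1],[305.8,277.4]]}
for ns in(('top',),('side',),('top','side')):
    s=least_squares(lambda p:np.concatenate([(proj(M[n],tf(p,P))-U[n]).ravel() for n in ns]),[.5,-.2,0]); print('lamp',ns,s.x.round(4),s.fun.round(1),'hinge',tf(s.x,[.17,0,.05]).round(4))
C=[[i*.12,j*.15,.018] for i,j in((1,1),(1,-1),(-1,-1),(-1,1))]
im={n:cv2.imread(f'pics/{n}0.png') for n in M}
for n,roi in(('top',(240,150,320,216)),('side',(270,178,366,238))):
    x0,y0,x1,y1=roi; h,s_,v=cv2.split(cv2.cvtColor(im[n][y0:y1,x0:x1],cv2.COLOR_BGR2HSV)); 
    bl=cv2.morphologyEx((v<115).astype(np.uint8),cv2.MORPH_OPEN,np.ones((3,3))); uv=np.argwhere(bl)[:,::-1]+[x0,y0]
    hull=cv2.convexHull(uv.astype(np.float32))
    q=cv2.minEnclosingTriangle; ap=cv2.approxPolyDP(hull,6,True)[:,0]; print(n,'corners',ap.tolist())
    if len(ap)==4:
        def res(p):
            u=proj(M[n],tf(p,C)); return np.concatenate([u[i]-ap[np.argmin(((ap-u[i])**2).sum(1))] for i in range(4)])
        s=least_squares(res,[.65,.19,0]); print('pic',s.x.round(4),s.fun.round(1))
E
python3 m2.py
```

```text
lamp ('top',) [ 0.5016 -0.1949  0.0102] [ 0.1  0.2 -0.2  0.1  0.1 -0.2] hinge [[ 0.6716 -0.1932  0.05  ]]
lamp ('side',) [ 0.5035 -0.1992  0.0197] [ 0.  -0.2 -0.   0.4 -0.  -0.2] hinge [[ 0.6735 -0.1958  0.05  ]]
lamp ('top', 'side') [ 0.503  -0.197   0.0144] [ 0.4 -0.1  0.3 -0.3  0.7 -0.5 -0.3 -0.3 -0.5  0.1 -0.6 -0.6] hinge [[ 0.673  -0.1945  0.05  ]]
top corners [[314.0, 158.0], [311.0, 210.0], [243.0, 207.0], [247.0, 155.0]]
pic [ 0.6504  0.1881 -0.023 ] [-0.9 -1.2  1.  -1.1  1.2  1.1 -1.3  1. ]
side corners [[360.0, 217.0], [310.0, 235.0], [278.0, 201.0], [270.0, 178.0], [365.0, 178.0]]
```

```bash
python3 -m handwheel '[[[-0.0312,-0.0303,0],[0,0,0],1],[[-0.0312,-0.0303,0],[0,0,0],1],[[-0.0312,-0.0303,0],[0,0,0],1],[[-0.0312,-0.0303,0],[0,0,0],1],[[-0.0312,-0.0303,0],[0,0,0],1],[[-0.0312,-0.0303,0],[0,0,0],1],[[-0.0312,-0.0303,0],[0,0,0],1],[[-0.0312,-0.0303,0],[0,0,0],1],[[-0.0312,-0.0303,0],[0,0,0],1],[[-0.0312,-0.0303,0],[0,0,0],1]]' && python3 -m handwheel '[[[-0.0227,-0.0343,0],[0,0,0],1],[[-0.0227,-0.0343,0],[0,0,0],1],[[-0.0227,-0.0343,0],[0,0,0],1],[[-0.0227,-0.0343,0],[0,0,0],1],[[-0.0227,-0.0343,0],[0,0,0],1],[[-0.0227,-0.0343,0],[0,0,0],1],[[-0.0227,-0.0343,0],[0,0,0],1],[[-0.0227,-0.0343,0],[0,0,0],1],[[-0.0227,-0.0343,0],[0,0,0],1],[[-0.0227,-0.0343,0],[0,0,0],1]]' && python3 -m handwheel '[[[0,0,0],[0,0,-5],1],[[0,0,0],[0,0,-5],1],[[0,0,0.02],[0,0,-5],1],[[0,0,0.02],[0,0,-5],1],[[0,0,0.02],[0,0,-5],1],[[0,0,0.02],[0,0,0],1],[[0,0,0],[0,0,0],1]]'
python3 - <<'E'
from h import *
from station import env,optics
s=env.sense(); print(s['time'],s['tcp_pos'],rot(s['orientation']).as_matrix().round(4).tolist())
m=optics.camera_model('wrist'); im=optics.grab_frame('wrist'); cv2.imwrite('pics/w1.png',im[:,:,::-1]); print(m)
print(proj(m,[[.503-.035,-.196,.082],[.503+.035,-.196,.082],[.673,-.194,.01]]))
E
```

```text
time: 1.15
tcp_pos: [0.4376, 0.209, 0.2314]
orientation: [0.0, 0.21, 0.978, 0.0]
wrist_force: [2.2, 0.5, -0.1]
grip_width: 1.0
gripper_force: 0.0
time: 2.15
tcp_pos: [0.5032, -0.1969, 0.2314]
orientation: [0.0, 0.21, 0.978, 0.0]
wrist_force: [0.3, 0.6, 0.5]
grip_width: 1.002
gripper_force: 0.0
time: 2.85
tcp_pos: [0.5018, -0.1949, 0.1492]
orientation: [-0.002, -0.006, 1.0, 0.0]
wrist_force: [-0.1, 0.4, 0.1]
grip_width: 0.999
gripper_force: 0.0
2.85 [ 0.5017645  -0.1948885   0.14923589] [[-0.9999, -0.0123, -0.0039], [-0.0123, 0.9999, 0.0005], [0.0039, 0.0005, -1.0]]
{'fx': 335.06001625696473, 'fy': 335.06001625696473, 'cx': 314.7473271461684, 'cy': 207.6028027213063, 'xyz': array([ 0.42984536, -0.19608811,  0.29244527]), 'orientation': array([0.10093883, 0.69527533, 0.70425663, 0.10210864])}
[[314.17792212 171.0016072 ]
 [312.93468649 270.84309457]
 [313.78767782 358.29502717]]
```

View pics/w1.png

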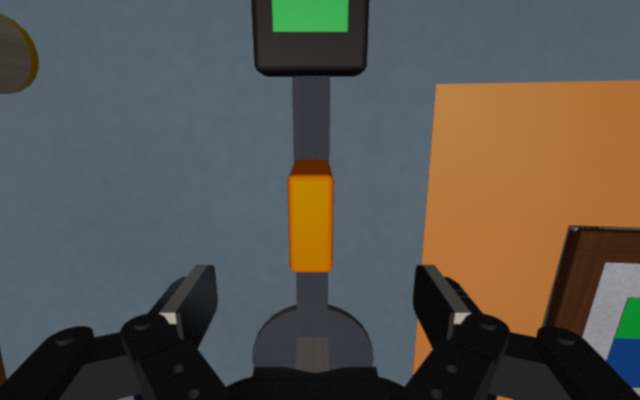

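The wrist view shows the grip's top face at columns 289–332 (centre 310.5, ~2 mm toward −y of the prediction), aligned with the tool; fingers straddle it. Descend and grip.

```bash
python3 -m handwheel '[[[0,-0.003,0.018],[0,0,0],1],[[0,0,0.018],[0,0,0],1],[[0,0,0.018],[0,0,0],1],[[0,0,0.018],[0,0,0],1],[[0,0,0.018],[0,0,0],1],[[0,0,0.02],[0,0,0],1],[[0,0,0],[0,0,0],1],[[0,0,0],[0,0,0],0.2],[[0,0,0],[0,0,0],0],[[0,0,0],[0,0,0],0]]' && python3 -m handwheel '[[[0,0,0],[0,0,0],0],[[0,0,0],[0,0,0],0],[[0,0,0],[0,0,0],0]]'
python3 - <<'E'
from h import *
from station import env,optics
s=env.sense(); print(s['time'],s['tcp_pos'],rot(s['orientation']).as_matrix().round(4).tolist(),s['wrist_force'],s['moment'],s['gripper_force'],s['grip_width'])
E
```

```text
time: 3.9
tcp_pos: [0.5039, -0.1984, 0.0425]
orientation: [0.001, -0.006, 1.0, -0.0]
wrist_force: [0.4, 0.2, -0.4]
grip_width: 0.515
gripper_force: 0.0
time: 4.2
tcp_pos: [0.5037, -0.1983, 0.0422]
orientation: [0.001, -0.006, 1.0, 0.0]
wrist_force: [-1.4, 1.7, 9.9]
grip_width: 0.347
gripper_force: 58.7
4.2 [ 0.50372195 -0.1982628   0.04217927] [[-0.9999, -0.0125, 0.0011], [-0.0125, 0.9999, 0.0001], [-0.0011, 0.0001, -1.0]] [-1.40814527  1.65166931  9.88536611] [ 0.0471975   0.43676716 -0.02470349] 58.68045508861542 0.34711074414766346
```

```bash
cat > est.py <<'E'
# usage: est.py CMDS [--cal]   CMDS=[[tilt_deg_about_foot_x, dy_mm],...] rows just run
import sys,json,os
from h import *
from station import env,optics
from scipy.optimize import lsq_linear
I,ML,K,C,FR=.0155,.067,.52,.065,.003
MGL=.66
RT0=np.array([[-.9999,-.0125,0],[-.0125,.9999,0],[0,0,-1]]); YAW=.0125
T0=np.array([.5037,-.1983,.0422]); ORG=np.array([.503,-.1983,0])
RF=RT0.T@R.from_euler('z',YAW).as_matrix(); PF=RT0.T@(ORG-T0)
LOG='log.json'; L=json.load(open(LOG)) if os.path.exists(LOG) else {'meas':[],'cmd':[],'off':{}}
def foot(s):
    Rt=rot(s['orientation']).as_matrix(); return Rt@RF, s['tcp_pos']+Rt@PF
def tilt(Rf): # roll about foot x
    return np.arctan2(Rf[2,1],Rf[2,2])
def headpt(Rf,o,a,h=.24): return o+Rf@(np.array([.17,0,.05])+R.from_rotvec([a,0,0]).apply([0,0,h]))
def measure(n,guess):
    s=env.sense(); m=optics.camera_model(n); im=optics.grab_frame(n); Rf,o=foot(s)
    off=np.array(L['off'].get(n,[0,0]))
    u=(proj(m,headpt(Rf,o,guess))[0]+off).astype(int); w=32
    roi=(max(u[0]-w,0),max(u[1]-w,0),min(u[0]+w,640),min(u[1]+w,400))
    f=lambda h,s_,v:(abs(h-80)<10)&(s_>52)&(v<150)
    uv,a=blob(im,f,roi); c=uv.mean(0)
    if '--cal' in sys.argv: L['off'][n]=(c-proj(m,headpt(Rf,o,.30))[0]).tolist(); off=np.array(L['off'][n])
    g=guess
    for _ in range(4):
        p=proj(m,headpt(Rf,o,g))[0]+off; t=(proj(m,headpt(Rf,o,g+.01))[0]+off-p)/.01; g+=(c-p)@t/(t@t)
    r=c-proj(m,headpt(Rf,o,g))[0]-off
    return dict(t=s['time'],n=n,th=g+tilt(Rf),rel=g,phi=tilt(Rf),y=s['tcp_pos'][1],w=float(t@t)**.5,area=int(a),res=float(np.hypot(*r)),z=float(o[2]))
def main(ncam=1):
    cm=json.loads(sys.argv[1]); guess=L['meas'][-1]['rel'] if L['meas'] else .3
    t0=L.get('tend',env.sense()['time']-.1*len(cm))
    L['cmd']+=[[t0+.1*i,*c] for i,c in enumerate(cm)]
    for n in ['top','side']*ncam: 
        d=measure(n,guess); guess=d['rel']; L['meas'].append({k:(float(v) if not isinstance(v,str) else v) for k,v in d.items()})
        print({k:(round(float(v),4) if not isinstance(v,str) else v) for k,v in d.items()})
    s=env.sense(); Rf,o=foot(s); L['tend']=s['time']; L['phi']=float(tilt(Rf))
    h=o+Rf@[.17,0,.05]; print('t',s['time'],'phi deg',np.degrees(tilt(Rf)).round(2),'foot z',o[2].round(4),'hinge',h.round(4),'pitch deg',np.degrees(np.arcsin(-Rf[2,0])).round(2),'yaw',np.arctan2(Rf[1,0],Rf[0,0]).round(4),'F',s['wrist_force'].round(1),'M',s['moment'].round(2),'grip',round(s['grip_width'],3),s['gripper_force'])
    json.dump(L,open(LOG,'w'))
if __name__=='__main__': main()
E
python3 -m handwheel '[[[0,0,-0.003],[0,0,0],0],[[0,0,-0.007],[0,0,0],0],[[0,0,-0.009],[0,0,0],0],[[0,0,-0.01],[0,0,0],0],[[0,0,-0.01],[0,0,0],0],[[0,0,-0.009],[0,0,0],0],[[0,0,-0.007],[0,0,0],0],[[0,0,-0.004],[0,0,0],0],[[0,0,-0.001],[0,0,0],0],[[0,0,0],[0,0,0],0]]' && python3 est.py '[[0,0]]' --cal
python3 - <<'E'
from h import *
from station import optics
im=optics.grab_frame('top');sd=optics.grab_frame('side')
cv2.imwrite('pics/t2.png',np.hstack([cv2.resize(im[120:270,220:420],None,fx=2,fy=2),cv2.resize(sd[150:300,260:460],None,fx=2,fy=2)])[:,:,::-1])
t=cv2.imread('pics/top0.png'); hs=cv2.cvtColor(t,cv2.COLOR_BGR2HSV); print('pic green hsv',hs[189,270],hs[188,285])
E
```

```text
time: 5.2
tcp_pos: [0.5032, -0.1982, 0.1013]
orientation: [-0.0, -0.006, 1.0, 0.0]
wrist_force: [0.2, -0.5, -9.3]
grip_width: 0.342
gripper_force: 60.3
{'t': 5.2, 'n': 'top', 'th': 0.3, 'rel': 0.3, 'phi': 0.0, 'y': -0.1982, 'w': 60.4316, 'area': 477.0, 'res': 0.0, 'z': 0.0591}
{'t': 5.25, 'n': 'side', 'th': 0.3001, 'rel': 0.3, 'phi': 0.0001, 'y': -0.1982, 'w': 65.968, 'area': 544.0, 'res': 0.0, 'z': 0.0589}
t 5.3 phi deg 0.0 foot z 0.0588 hinge [ 0.6723 -0.1961  0.1086] pitch deg 0.04 yaw 0.0125 F [-0.5  0.7 -9.5] M [ 0.19 -0.07 -0.  ] grip 0.339 60.311522483825684
pic green hsv [ 63 107 178] [ 63 106 181]
```

View pics/t2.png

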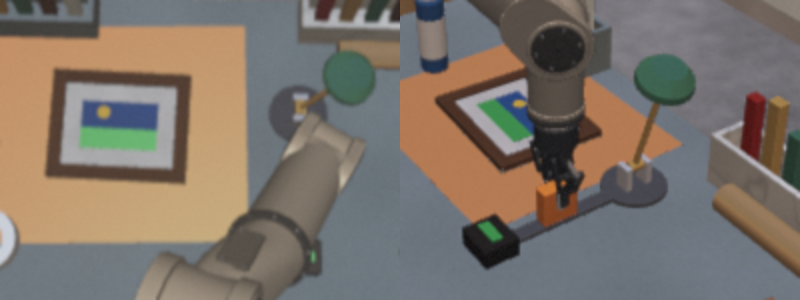

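The foot hangs level at 59 mm. The top crop shows the head (348,77) clear of the arm, and in the side crop the head is at (664,78), also unobstructed. Now I'll add an estimator and planner.

```bash
cat > plan.py <<'E'
# usage: plan.py DONE n [dy list mm]   -> measure, fit state, suggest foot tilt increments (tool rx = -tilt)
import est; from est import *
DT=.005; TAU=.03
def track(cmds,t0,t1,phi0,y0,k0=None):
    """filtered phi,phidot,yddot on grid; cmds [[t,dphi_deg,dy_mm]]"""
    n=int(round((t1-t0)/DT))+1; t=t0+DT*np.arange(n)
    u=np.zeros((n,2))+[phi0,y0]
    for c in cmds: u+=np.clip((t-c[0])/.1,0,1)[:,None]*[np.radians(c[1]),c[2]/1e3]
    from scipy.signal import lfilter
    x=np.zeros((n,2)); v=np.zeros((n,2)); a=np.zeros((n,2)); x[0]=u[0]
    for i in range(n-1):
        a[i]=(u[i]-x[i])/TAU**2-2*v[i]/TAU; v[i+1]=v[i]+a[i]*DT; x[i+1]=x[i]+v[i+1]*DT
    return t,x[:,0],v[:,0],a[:,1]
def sim(th,w,ph,pd,ya,mgl,b):
    T=np.empty(len(ph)); W=np.empty(len(ph))
    for i in range(len(ph)):
        r=th-ph[i]
        if r>.3: th=ph[i]+.3; w=min(w,pd[i])
        elif r<-.3: th=ph[i]-.3; w=max(w,pd[i])
        T[i]=th; W[i]=w; rw=w-pd[i]
        f=(mgl*np.sin(th)-K*(th-ph[i])+ML*ya[i]+b)/I
        vn=rw+DT*f # relative velocity before damping/friction (implicit)
        vn=np.sign(vn)*max(0,abs(vn)-DT*FR/I)/(1+DT*C/I)
        w=pd[i]+vn; th+=w*DT
    return T,W
WIN=3.0
def fit():
    ms=L['meas']; te=L['tend']; t0=max(te-WIN,L['meas'][0]['t']); ms=[m for m in ms if m['t']>=t0-1e-6]; t0=ms[0]['t']
    pc=[c for c in L['cmd'] if c[0]<t0-1e-6]; phi0=L['phi0']+np.radians(sum(c[1] for c in pc))
    t,ph,pd,ya=track([c for c in L['cmd'] if c[0]>=t0-.15],t0-.15,te,L['phi0']+np.radians(sum(c[1] for c in L['cmd'] if c[0]<t0-.15)),0)
    k=30; t,ph,pd,ya=t[k:],ph[k:],pd[k:],ya[k:]
    idx=[min(len(t)-1,int(round((m['t']-t0)/DT))) for m in ms]
    ok=[not(m['n']=='top' and m['area']<440) for m in ms]
    sg=np.array([.004 if o else .05 for o in ok]); z=np.array([m['th'] for m in ms])
    pr=L.get('par',[.66,0]); ps=[.02,.002] 
    def res(p):
        T,_=sim(p[0],p[1],ph,pd,ya,p[2],p[3]); return np.r_[(T[idx]-z)/sg,(p[2]-pr[0])/ps[0],(p[3]-pr[1])/ps[1],p[1]/.3,(p[2]-.66)/.035,p[3]/.005]
    s=least_squares(res,[z[0],0,*pr],diff_step=1e-3,x_scale=[.05,.1,.05,.003],loss='soft_l1'); p=s.x; T,W=sim(*p[:2],ph,pd,ya,*p[2:])
    print('fit par',p.round(4),'meas-fit',(z-T[idx])[-8:].round(3)); L['par']=p[2:].tolist()
    print('NOW th %.4f w %.3f rel %.4f phi model %.2f measured %.2f deg'%(T[-1],W[-1],T[-1]-ph[-1],np.degrees(ph[-1]),np.degrees(L['phi'])))
    return T[-1],W[-1]
def plan(th,w,n,dy,N=14):
    te=L['tend']; mgl,b=L['par']; phs=-b/K; rel=[m['rel'] for m in L['meas']][-1]
    tt=np.r_[.1*np.arange(n),.1*np.arange(n+1,N)]
    base=[c for c in L['cmd'] if c[0]>te-.4]; ph00=L['phi0']+np.radians(sum(c[1] for c in L['cmd'] if c[0]<=te-.4))
    def run(d):
        cm=base+[[te+x,d[i],dy[i] if i<len(dy) else 0] for i,x in enumerate(tt)]
        t,ph,pd,ya=track(cm,te-.4,te+.1*N+.3,ph00,0); k=80
        return ph[k:],*sim(th,w,ph[k:],pd[k:],ya[k:],mgl,b)
    lam=(-C+np.sqrt(C*C+4*I*(mgl-K)))/2/I
    def res(d):
        ph,T,W=run(d); q=(T+W/(C/I+lam)+(ph-phs)*K/(mgl-K)) # unstable mode about balance
        return np.r_[T[::20]*2,W[::20]*.6,T[-1]*20,W[-1]*10,q[-1]*10,(ph[-1]-phs)*60,np.asarray(d)*.06,np.maximum(0,abs(T-ph)[60::10]-.2)*(5 if abs(rel)<.25 else 0)]
    s=least_squares(res,np.zeros(len(tt)),bounds=(-2.5,2.5),diff_step=2e-3,x_scale=.5,max_nfev=25)
    ph,T,W=run(s.x); j=int((n+1)*20)
    print('PLAN tilt deg',s.x[:n].round(2),'| rest',s.x[n:].round(2)); print('pred after pics: th %.3f w %.3f phi %.2f rel %.3f ; end th %.3f'%(T[j],W[j],np.degrees(ph[j]),T[j]-ph[j],T[-1]),'| tool rx:',(-s.x[:n]).round(2).tolist())
if __name__=='__main__':
    if 'phi0' not in L: L['phi0']=L.get('phi',0.); L['meas']=L['meas'][-2:]; L['cmd']=[]
    if sys.argv[1]!='-': main()
    th,w=fit(); json.dump(L,open(LOG,'w'))
    plan(th,w,int(sys.argv[2]),json.loads(sys.argv[3]) if len(sys.argv)>3 else [])
E
sed -i "s/t0=L.get('tend'/t0=env.sense()['time']-.1*len(cm) if 1 else L.get('tend'/" est.py
time python3 plan.py - 5
```

```text
fit par [0.3  0.   0.66 0.  ] meas-fit [0. 0.]
NOW th 0.3001 w 0.000 rel 0.3000 phi model 0.00 measured 0.00 deg
PLAN tilt deg [-2.5  -2.32 -0.83  0.51  1.33] | rest [1.19 0.81 0.52 0.32 0.22 0.23 0.33 0.19]
pred after pics: th 0.093 w -0.284 phi -3.90 rel 0.161 ; end th 0.001 | tool rx: [2.5, 2.32, 0.83, -0.51, -1.33]
real	0m3.512s
user	0m3.620s
sys	0m0.280s
```

```bash
python3 -m handwheel '[[[0,0,0],[1.6,0,0],0],[[0,0,0],[1.6,0,0],0],[[0,0,0],[1.3,0,0],0],[[0,0,0],[0,0,0],0]]' >/dev/null; python3 plan.py '[[-1.6,0],[-1.6,0],[-1.3,0],[0,0]]' 4
```

```text
{'t': 5.8, 'n': 'top', 'th': 0.1874, 'rel': 0.2661, 'phi': -0.0788, 'y': -0.1975, 'w': 63.6601, 'area': 497.0, 'res': 0.0001, 'z': 0.0589}
{'t': 5.85, 'n': 'side', 'th': 0.1794, 'rel': 0.2575, 'phi': -0.0781, 'y': -0.1978, 'w': 61.3425, 'area': 521.0, 'res': 0.3542, 'z': 0.059}
t 5.9 phi deg -4.47 foot z 0.0591 hinge [ 0.6725 -0.1953  0.1089] pitch deg 0.02 yaw 0.0129 F [ 0.1 -1.  -9.6] M [ 0.33 -0.09  0.02] grip 0.343 60.65789222717285
fit par [ 0.3     0.      0.5972 -0.0012] meas-fit [ 0.     0.    -0.011 -0.001]
NOW th 0.1619 w -0.371 rel 0.2402 phi model -4.49 measured -4.47 deg
PLAN tilt deg [0.96 1.03 0.83 0.64] | rest [0.31 0.17 0.09 0.06 0.08 0.17 0.25 0.02 0.01]
pred after pics: th 0.033 w -0.115 phi -1.08 rel 0.052 ; end th 0.000 | tool rx: [-0.96, -1.03, -0.83, -0.64]
```

```bash
python3 -m handwheel '[[[0,0,0],[-0.8,0,0],0],[[0,0,0],[-1.0,0,0],0],[[0,0,0],[-0.8,0,0],0]]' >/dev/null; python3 plan.py '[[0.8,0],[1.0,0],[0.8,0]]' 4
```

```text
{'t': 6.2, 'n': 'top', 'th': 0.105, 'rel': 0.1366, 'phi': -0.0316, 'y': -0.1988, 'w': 65.3974, 'area': 520.0, 'res': 0.3239, 'z': 0.0592}
{'t': 6.25, 'n': 'side', 'th': 0.101, 'rel': 0.1322, 'phi': -0.0312, 'y': -0.1992, 'w': 58.1478, 'area': 489.0, 'res': 0.8626, 'z': 0.0593}
t 6.3 phi deg -1.86 foot z 0.0592 hinge [ 0.6723 -0.1971  0.1092] pitch deg -0.01 yaw 0.0108 F [ 0.2 -0.2 -9.3] M [ 0.12 -0.16 -0.01] grip 0.349 60.685529708862305
fit par [ 3.000e-01  0.000e+00  6.262e-01 -1.000e-04] meas-fit [ 0.     0.    -0.018 -0.012 -0.     0.002]
NOW th 0.0934 w -0.102 rel 0.1275 phi model -1.95 measured -1.86 deg
PLAN tilt deg [-0.86  0.28  0.57  0.6 ] | rest [0.4  0.24 0.13 0.06 0.03 0.03 0.08 0.17 0.19]
pred after pics: th 0.029 w -0.095 phi -1.35 rel 0.052 ; end th 0.000 | tool rx: [0.86, -0.28, -0.57, -0.6]
```

```bash
python3 -m handwheel '[[[0,0,0],[0.8,0,0],0],[[0,0,0],[-0.2,0,0],0],[[0,0,0],[-0.5,0,0],0],[[0,0,0],[-0.6,0,0],0]]' >/dev/null; python3 plan.py '[[-0.8,0],[0.2,0],[0.5,0],[0.6,0]]' 4
```

```text
{'t': 6.7, 'n': 'top', 'th': 0.0582, 'rel': 0.0818, 'phi': -0.0237, 'y': -0.1979, 'w': 66.1058, 'area': 511.0, 'res': 0.1818, 'z': 0.0591}
{'t': 6.75, 'n': 'side', 'th': 0.0396, 'rel': 0.0627, 'phi': -0.0231, 'y': -0.1983, 'w': 55.5289, 'area': 470.0, 'res': 0.9583, 'z': 0.0592}
t 6.8 phi deg -1.37 foot z 0.0592 hinge [ 0.6725 -0.1963  0.1092] pitch deg -0.01 yaw 0.012 F [ 0.8 -1.3 -9.3] M [ 0.06 -0.09  0.01] grip 0.345 60.671303272247314
fit par [0.3    0.     0.6239 0.0007] meas-fit [ 0.     0.    -0.018 -0.012 -0.002 -0.     0.012 -0.002]
NOW th 0.0371 w -0.086 rel 0.0621 phi model -1.44 measured -1.37 deg
PLAN tilt deg [0.15 0.22 0.2  0.16] | rest [ 0.09  0.05  0.04  0.06  0.1  -0.   -0.08  0.15  0.17]
pred after pics: th 0.008 w -0.029 phi -0.67 rel 0.019 ; end th 0.000 | tool rx: [-0.15, -0.22, -0.2, -0.16]
```

```bash
python3 -m handwheel '[[[0,0,0],[-0.15,0,0],0],[[0,0,0],[-0.22,0,0],0],[[0,0,0],[-0.2,0,0],0],[[0,0,0],[-0.15,0,0],0]]' >/dev/null; python3 plan.py '[[0.15,0],[0.22,0],[0.2,0],[0.15,0]]' 5
```

```text
{'t': 7.2, 'n': 'top', 'th': 0.0362, 'rel': 0.0478, 'phi': -0.0116, 'y': -0.1983, 'w': 66.3766, 'area': 475.0, 'res': 0.1729, 'z': 0.0591}
{'t': 7.25, 'n': 'side', 'th': 0.0036, 'rel': 0.0152, 'phi': -0.0116, 'y': -0.1984, 'w': 53.9749, 'area': 448.0, 'res': 1.0507, 'z': 0.0591}
t 7.3 phi deg -0.68 foot z 0.0591 hinge [ 0.6725 -0.1961  0.1091] pitch deg -0.0 yaw 0.0124 F [-0.4 -0.1 -9.1] M [-0.   -0.11  0.03] grip 0.344 60.67282676696777
fit par [0.3    0.     0.6221 0.001 ] meas-fit [-0.018 -0.012 -0.002 -0.     0.011 -0.002  0.023 -0.008]
NOW th 0.0106 w -0.023 rel 0.0226 phi model -0.69 measured -0.68 deg
PLAN tilt deg [0.01 0.05 0.05 0.04 0.03] | rest [ 0.01  0.   -0.    0.01  0.04  0.12  0.19  0.03]
pred after pics: th 0.001 w -0.007 phi -0.50 rel 0.010 ; end th 0.000 | tool rx: [-0.01, -0.05, -0.05, -0.04, -0.03]
```

```bash
python3 -m handwheel '[[[0,0,0],[0,0,0],0],[[0,0,0],[-0.05,0,0],0],[[0,0,0],[-0.05,0,0],0]]' >/dev/null; sed -i "s/    uv,a=blob(im,f,roi); c=uv.mean(0)/    uv,a=blob(im,f,roi); c=uv.mean(0); np.savez('last_%s.npz'%n,im=im,uv=uv)/" est.py; python3 plan.py '[[0,0],[0.05,0],[0.05,0]]' 4
python3 - <<'E'
import numpy as np,cv2
o=[]
for n in('top','side'):
    d=np.load(f'last_{n}.npz'); im=d['im'].copy(); uv=d['uv']; c=uv.mean(0).astype(int); m=np.zeros((400,640),np.uint8); m[uv[:,1],uv[:,0]]=1
    g=im[c[1]-32:c[1]+32,c[0]-32:c[0]+32]; mm=m[c[1]-32:c[1]+32,c[0]-32:c[0]+32]
    G=cv2.resize(g,None,fx=6,fy=6,interpolation=0); cs,_=cv2.findContours(cv2.resize(mm,None,fx=6,fy=6,interpolation=0),0,1); cv2.drawContours(G,cs,-1,(255,0,0),1); o.append(G)
cv2.imwrite('pics/hd.png',np.hstack(o)[:,:,::-1])
E
```

```text
{'t': 7.6, 'n': 'top', 'th': 0.0196, 'rel': 0.0297, 'phi': -0.0101, 'y': -0.1983, 'w': 66.5532, 'area': 466.0, 'res': 0.1151, 'z': 0.0591}
{'t': 7.65, 'n': 'side', 'th': -0.0201, 'rel': -0.01, 'phi': -0.01, 'y': -0.1983, 'w': 52.9536, 'area': 441.0, 'res': 0.9497, 'z': 0.0591}
t 7.7 phi deg -0.58 foot z 0.0591 hinge [ 0.6725 -0.1961  0.1091] pitch deg 0.0 yaw 0.0125 F [-0.3  0.6 -9. ] M [ 0.05 -0.08 -0.  ] grip 0.344 60.67372798919678
fit par [0.3    0.     0.6237 0.0007] meas-fit [-0.002 -0.     0.012 -0.002  0.025 -0.006  0.02  -0.018]
NOW th -0.0030 w -0.025 rel 0.0071 phi model -0.58 measured -0.58 deg
PLAN tilt deg [ 0.33 -0.05  0.01  0.02] | rest [ 0.03  0.05  0.05  0.03  0.02  0.02  0.01  0.   -0.01]
pred after pics: th -0.005 w 0.001 phi -0.26 rel -0.001 ; end th -0.002 | tool rx: [-0.33, 0.05, -0.01, -0.02]
```

View pics/hd.png

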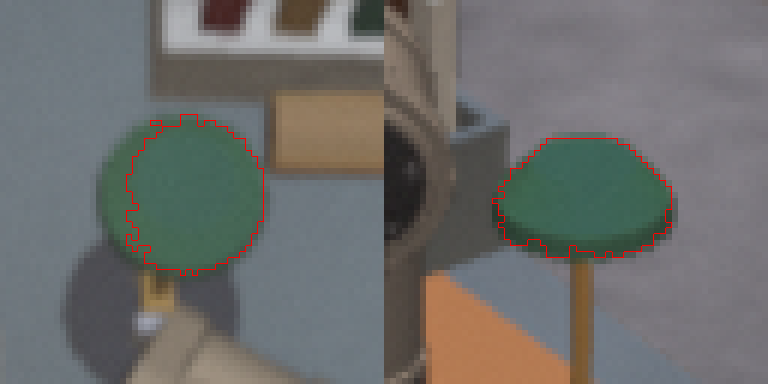

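The top crop shows the mask missing the brightly lit left part of the head (true outline 97–267 vs mask 127–267), so the top reading is biased. The side crop is nearly complete. I'll fix the mask and recalibrate from the starting pictures.

```bash
cat > fixm.py <<'E'
import sys; sys.argv=['x','[]']
import est; from est import *
def mk(im,roi,t):
    x0,y0,x1,y1=roi; a=im[y0:y1,x0:x1].astype(int); g=a[...,1]-a[...,[0,2]].max(2)
    n,l,st,c=cv2.connectedComponentsWithStats(((g>t)&(a[...,1]<158)).astype(np.uint8)); k=1+np.argmax(st[1:,4]); return c[k]+[x0,y0],st[k,4]
s0=dict(orientation=[0,0,0,0]); Rf0=R.from_euler('z',YAW).as_matrix()
for t in(3,5,8,11):
    for n in('top','side'):
        m=optics.camera_model(n); im=cv2.imread(f'pics/{n}0.png')[:,:,::-1]
        u=proj(m,headpt(Rf0,ORG,.3))[0].astype(int); c,a=mk(im,(u[0]-32,u[1]-32,u[0]+32,u[1]+32),t); off=c-proj(m,headpt(Rf0,ORG,.3))[0]
        d=np.load(f'last_{n}.npz'); M=[x for x in L['meas'] if x['n']==n][-1]
        # foot pose now: level apart from phi
        Rf=R.from_euler('z',YAW).as_matrix()@R.from_rotvec([M['phi'],0,0]).as_matrix(); o=np.array([.5025,-.1983,.0591])
        g=0.
        c2=d['uv'].mean(0).astype(int); c,a2=mk(d['im'],(c2[0]-32,c2[1]-32,c2[0]+32,c2[1]+32),t)
        for _ in range(4):
            p=proj(m,headpt(Rf,o,g))[0]+off; tt=(proj(m,headpt(Rf,o,g+.01))[0]+off-p)/.01; g+=(c-p)@tt/(tt@tt)
        print(t,n,'off',off.round(2),a,a2,'rel',g.round(4),'th',(g+M['phi']).round(4),'res',(c-p).round(2))
E
python3 fixm.py
```

```text
3 top off [-2.48  0.69] 531 611 rel 0.0007 th -0.0094 res [-0.    0.14]
3 side off [-0.8   1.68] 592 507 rel -0.0159 th -0.0259 res [ 0.17 -0.26]
5 top off [-2.44  0.64] 520 596 rel 0.0007 th -0.0094 res [-0.    0.14]
5 side off [-0.94  1.8 ] 577 497 rel -0.0173 th -0.0274 res [ 0.22 -0.35]
8 top off [-2.41  0.64] 500 577 rel 0.0007 th -0.0094 res [-0.   0.1]
8 side off [-1.03  1.83] 564 478 rel -0.0131 th -0.0231 res [ 0.25 -0.38]
11 top off [-2.9  0.8] 413 516 rel 0.0051 th -0.005 res [-0.    0.21]
11 side off [-1.53  3.03] 437 416 rel -0.0094 th -0.0194 res [ 0.75 -1.16]
```

```bash
python3 - <<'E'
s=open('est.py').read()
a=s.index("    f=lambda h,s_,v"); b=s.index("    if '--cal'")
s=s[:a]+"""    x0,y0,x1,y1=roi; A=im[y0:y1,x0:x1].astype(int)
    nn,l,st,cc=cv2.connectedComponentsWithStats(((A[...,1]-A[...,[0,2]].max(2)>5)&(A[...,1]<158)).astype(np.uint8))
    k=1+np.argmax(st[1:,4]); c=cc[k]+[x0,y0]; a=st[k,4]; np.savez('last_%s.npz'%n,im=im,c=c)
"""+s[b:]
s=s.replace("    return dict(t=s['time'],n=n,th=g+tilt(Rf)","    g+=(1-g/.3)*(.007 if n=='side' else -.007)\n    return dict(t=s['time'],n=n,th=g+tilt(Rf)")
open('est.py','w').write(s)
p=open('plan.py').read().replace("m['area']<440","m['area']<480").replace('.004 if o','.006 if o'); open('plan.py','w').write(p)
import json
L=json.load(open('log.json')); L['off']={'top':[-2.44,.64],'side':[-.94,1.8]}
m=[x for x in L['meas'] if x['t']>6.7]; 
for x in m:
    if x['n']=='side': x['rel']={6.75:.064,7.25:.0145,7.65:-.0103}[round(x['t'],2)]
m=[x for x in m if x['n']=='side' or x['t']>7.5]
for x in m:
    if x['n']=='top': x['rel']=-.0063;x['area']=596
    x['th']=x['rel']+x['phi']
L['meas']=m; L['par']=[.624,0]; json.dump(L,open('log.json','w'))
E
python3 plan.py - 3
```

```text
fit par [ 4.070e-02 -9.840e-02  6.315e-01 -3.000e-04] meas-fit [ 0.     0.001  0.    -0.001]
NOW th -0.0227 w -0.062 rel -0.0126 phi model -0.58 measured -0.58 deg
PLAN tilt deg [0.87 0.43 0.19] | rest [-0.05 -0.08 -0.12 -0.1  -0.04 -0.06 -0.21 -0.15 -0.02 -0.04]
pred after pics: th -0.021 w 0.049 phi 0.90 rel -0.036 ; end th -0.000 | tool rx: [-0.87, -0.43, -0.19]
```

```bash
python3 -m handwheel '[[[0,0,0],[-0.85,0,0],0],[[0,0,0],[-0.4,0,0],0],[[0,0,0],[-0.2,0,0],0]]' >/dev/null; python3 plan.py '[[0.85,0],[0.4,0],[0.2,0]]' 4
```

```text
{'t': 8.0, 'n': 'top', 'th': -0.0268, 'rel': -0.0424, 'phi': 0.0156, 'y': -0.1986, 'w': 66.8695, 'area': 601.0, 'res': 0.1415, 'z': 0.0592}
{'t': 8.05, 'n': 'side', 'th': -0.0237, 'rel': -0.0393, 'phi': 0.0156, 'y': -0.1986, 'w': 52.4539, 'area': 493.0, 'res': 0.3747, 'z': 0.0592}
t 8.1 phi deg 0.88 foot z 0.0591 hinge [ 0.6725 -0.1967  0.1091] pitch deg -0.0 yaw 0.0119 F [ 0.1  0.2 -9.5] M [-0.08 -0.08 -0.03] grip 0.347 60.65168380737305
fit par [ 4.070e-02 -9.950e-02  6.373e-01 -4.000e-04] meas-fit [ 0.     0.     0.    -0.001 -0.     0.001]
NOW th -0.0220 w 0.044 rel -0.0370 phi model 0.86 measured 0.88 deg
PLAN tilt deg [ 0.02 -0.1  -0.12 -0.11] | rest [-0.06 -0.03 -0.01 -0.01 -0.01 -0.05 -0.12 -0.19 -0.03]
pred after pics: th -0.005 w 0.019 phi 0.57 rel -0.015 ; end th -0.000 | tool rx: [-0.02, 0.1, 0.12, 0.11]
```

```bash
python3 -m handwheel '[[[0,0,0],[0,0,0],0],[[0,0,0],[0.1,0,0],0],[[0,0,0],[0.12,0,0],0],[[0,0,0],[0.11,0,0],0]]' >/dev/null; python3 plan.py '[[0,0],[-0.1,0],[-0.12,0],[-0.11,0]]' 5
```

```text
{'t': 8.5, 'n': 'top', 'th': -0.0135, 'rel': -0.0227, 'phi': 0.0092, 'y': -0.1982, 'w': 66.7754, 'area': 600.0, 'res': 0.1639, 'z': 0.0591}
{'t': 8.55, 'n': 'side', 'th': -0.0125, 'rel': -0.0217, 'phi': 0.0091, 'y': -0.1981, 'w': 52.9539, 'area': 503.0, 'res': 0.305, 'z': 0.0591}
t 8.6 phi deg 0.53 foot z 0.0591 hinge [ 0.6725 -0.196   0.1091] pitch deg 0.01 yaw 0.0128 F [-0.1 -0.7 -9. ] M [-0.05 -0.09 -0.02] grip 0.346 60.64927339553833
fit par [ 4.070e-02 -9.510e-02  6.431e-01 -6.000e-04] meas-fit [ 0.    -0.    -0.    -0.001  0.001  0.002 -0.001 -0.   ]
NOW th -0.0119 w 0.005 rel -0.0215 phi model 0.55 measured 0.53 deg
PLAN tilt deg [ 0.16 -0.07 -0.07 -0.05 -0.04] | rest [-0.01 -0.01 -0.01 -0.04 -0.11 -0.18 -0.01 -0.03]
pred after pics: th -0.002 w 0.010 phi 0.49 rel -0.010 ; end th -0.000 | tool rx: [-0.16, 0.07, 0.07, 0.05, 0.04]
```

```bash
python3 -m handwheel '[[[0,0,0],[-0.16,0,0],0],[[0,0,0],[0.07,0,0],0],[[0,0,0],[0.07,0,0],0],[[0,0,0],[0.05,0,0],0],[[0,0,0],[0.05,0,0],0],[[0,0,0],[0,0,0],0]]' >/dev/null; python3 plan.py '[[0.16,0],[-0.07,0],[-0.07,0],[-0.05,0],[-0.05,0],[0,0]]' 6
```

```text
{'t': 9.2, 'n': 'top', 'th': -0.006, 'rel': -0.014, 'phi': 0.008, 'y': -0.1982, 'w': 66.7187, 'area': 598.0, 'res': 0.1322, 'z': 0.0591}
{'t': 9.25, 'n': 'side', 'th': -0.0033, 'rel': -0.0112, 'phi': 0.008, 'y': -0.1982, 'w': 53.3657, 'area': 505.0, 'res': 0.3518, 'z': 0.0591}
t 9.3 phi deg 0.46 foot z 0.0591 hinge [ 0.6725 -0.1962  0.1091] pitch deg 0.0 yaw 0.0125 F [-0.3  0.2 -9.5] M [-0.03 -0.05  0.01] grip 0.343 60.649791955947876
fit par [ 4.060e-02 -9.460e-02  6.472e-01 -6.000e-04] meas-fit [-0.001 -0.001  0.001  0.002 -0.     0.    -0.002  0.001]
NOW th -0.0040 w 0.002 rel -0.0122 phi model 0.46 measured 0.46 deg
PLAN tilt deg [ 0.05 -0.03 -0.02 -0.02 -0.01 -0.01] | rest [ 0.    0.01  0.   -0.01 -0.05 -0.14 -0.17]
pred after pics: th -0.000 w 0.003 phi 0.43 rel -0.008 ; end th -0.000 | tool rx: [-0.05, 0.03, 0.02, 0.02, 0.01, 0.01]
```

```bash
python3 -m handwheel '[[[0,0,0],[0.05,0,0],0],[[0,0,0],[0.05,0,0],0],[[0,0,0],[0.05,0,0],0],[[0,0,0],[0.05,0,0],0],[[0,0,0],[0,0,0],0],[[0,0,0],[0,0,0],0],[[0,0,0],[0,0,0],0]]' >/dev/null; python3 plan.py '[[-0.05,0],[-0.05,0],[-0.05,0],[-0.05,0],[0,0],[0,0],[0,0]]' 9 '[2,4,6,8,8,6,4,2,0]'
```

```text
{'t': 10.0, 'n': 'top', 'th': -0.009, 'rel': -0.0135, 'phi': 0.0045, 'y': -0.1982, 'w': 66.7436, 'area': 605.0, 'res': 0.1641, 'z': 0.0591}
{'t': 10.05, 'n': 'side', 'th': -0.0049, 'rel': -0.0094, 'phi': 0.0045, 'y': -0.1983, 'w': 53.2918, 'area': 503.0, 'res': 0.4164, 'z': 0.0591}
t 10.1 phi deg 0.26 foot z 0.0591 hinge [ 0.6725 -0.1962  0.1091] pitch deg 0.0 yaw 0.0125 F [-0.5  0.1 -9.9] M [-0.06 -0.08  0.  ] grip 0.343 60.650163888931274
fit par [ 0.0026 -0.0433  0.6503 -0.0007] meas-fit [ 0.001  0.002 -0.     0.    -0.001  0.001 -0.002  0.002]
NOW th -0.0069 w -0.000 rel -0.0115 phi model 0.26 measured 0.26 deg
PLAN tilt deg [-0.43 -0.25 -0.06  0.11  0.24  0.28  0.19  0.09 -0.03] | rest [-0.12 -0.1  -0.08 -0.03]
pred after pics: th 0.005 w -0.010 phi 0.41 rel -0.003 ; end th 0.001 | tool rx: [0.43, 0.25, 0.06, -0.11, -0.24, -0.28, -0.19, -0.09, 0.03]
```

```bash
python3 -m handwheel '[[[0.0002,0.002,0],[0.43,0,0],0],[[0.0002,0.004,0],[0.25,0,0],0],[[0.0002,0.006,0],[0.06,0,0],0],[[0.0002,0.008,0],[-0.11,0,0],0],[[0.0002,0.008,0],[-0.24,0,0],0],[[0.0002,0.006,0],[-0.28,0,0],0],[[0.0002,0.004,0],[-0.19,0,0],0],[[0.0002,0.002,0],[-0.09,0,0],0],[[0.0002,0,0],[0.03,0,0],0]]' >/dev/null; python3 plan.py '[[-0.43,2],[-0.25,4],[-0.06,6],[0.11,8],[0.24,8],[0.28,6],[0.19,4],[0.09,2],[-0.03,0]]' 9 '[2,5,8,8,8,8,5,2,0]'
```

```text
{'t': 11.0, 'n': 'top', 'th': -0.009, 'rel': -0.016, 'phi': 0.007, 'y': -0.1582, 'w': 66.7636, 'area': 597.0, 'res': 0.2174, 'z': 0.059}
{'t': 11.05, 'n': 'side', 'th': -0.0118, 'rel': -0.0185, 'phi': 0.0068, 'y': -0.1585, 'w': 51.2013, 'area': 488.0, 'res': 0.2474, 'z': 0.059}
t 11.1 phi deg 0.39 foot z 0.059 hinge [ 0.6702 -0.1565  0.109 ] pitch deg 0.0 yaw 0.0122 F [-0.9  0.3 -8.9] M [-0.01 -0.05 -0.01] grip 0.343 60.64722776412964
fit par [-0.0137  0.0461  0.6525 -0.0017] meas-fit [ 0.    -0.001 -0.001  0.002 -0.001  0.003 -0.001 -0.   ]
NOW th -0.0147 w -0.050 rel -0.0217 phi model 0.41 measured 0.39 deg
PLAN tilt deg [-0.37 -0.25 -0.07  0.12  0.25  0.38  0.38  0.18 -0.08] | rest [-0.34 -0.17 -0.13 -0.1 ]
pred after pics: th 0.002 w 0.003 phi 0.94 rel -0.015 ; end th -0.000 | tool rx: [0.37, 0.25, 0.07, -0.12, -0.25, -0.38, -0.38, -0.18, 0.08]
```

```bash
python3 -m handwheel '[[[0.0002,0.002,0],[0.37,0,0],0],[[0.0002,0.005,0],[0.25,0,0],0],[[0.0002,0.008,0],[0.07,0,0],0],[[0.0002,0.008,0],[-0.12,0,0],0],[[0.0002,0.008,0],[-0.25,0,0],0],[[0.0002,0.008,0],[-0.38,0,0],0],[[0.0002,0.005,0],[-0.38,0,0],0],[[0.0002,0.002,0],[-0.18,0,0],0],[[0.0002,0,0],[0.08,0,0],0]]' >/dev/null; python3 plan.py '[[-0.37,2],[-0.25,5],[-0.07,8],[0.12,8],[0.25,8],[0.38,8],[0.38,5],[0.18,2],[-0.08,0]]' 9 '[2,5,8,8,8,8,5,2,0]'
```

```text
{'t': 12.0, 'n': 'top', 'th': 0.0263, 'rel': 0.0098, 'phi': 0.0165, 'y': -0.1124, 'w': 66.5822, 'area': 593.0, 'res': 0.2303, 'z': 0.059}
{'t': 12.05, 'n': 'side', 'th': 0.027, 'rel': 0.0109, 'phi': 0.0161, 'y': -0.1126, 'w': 50.9297, 'area': 476.0, 'res': 0.241, 'z': 0.059}
t 12.1 phi deg 0.92 foot z 0.059 hinge [ 0.6678 -0.1107  0.109 ] pitch deg 0.0 yaw 0.0121 F [-0.1 -0.3 -9. ] M [-0.01 -0.08 -0.01] grip 0.344 60.65100431442261
fit par [-0.0057 -0.      0.6549 -0.0012] meas-fit [-0.     0.002  0.     0.004 -0.005 -0.005  0.001  0.001]
NOW th 0.0267 w 0.027 rel 0.0102 phi model 0.95 measured 0.92 deg
PLAN tilt deg [-1.81 -1.06 -0.27  0.33  0.68  0.84  0.76  0.41 -0.02] | rest [-0.24 -0.18 -0.17 -0.07]
pred after pics: th 0.002 w 0.001 phi 0.80 rel -0.012 ; end th 0.000 | tool rx: [1.81, 1.06, 0.27, -0.33, -0.68, -0.84, -0.76, -0.41, 0.02]
```

```bash
python3 plan.py - 4|tail -2; python3 plan.py - 7 '[2,4,5,5,4,2,0]' | tail -2
```

```text
PLAN tilt deg [-0.81 -0.49 -0.28 -0.12] | rest [0.   0.12 0.11 0.05 0.05 0.11 0.26 0.12 0.08]
pred after pics: th 0.021 w -0.043 phi -0.75 rel 0.034 ; end th -0.000 | tool rx: [0.81, 0.49, 0.28, 0.12]
PLAN tilt deg [-0.71 -0.5  -0.32 -0.17 -0.07 -0.02 -0.06] | rest [-0.06 -0.06 -0.14  0.05  0.3   0.98]
pred after pics: th 0.042 w -0.080 phi -0.92 rel 0.058 ; end th 0.002 | tool rx: [0.71, 0.5, 0.32, 0.17, 0.07, 0.02, 0.06]
```

```bash
python3 -m handwheel '[[[0,0,0],[0.85,0,0],0],[[0,0,0],[0.5,0,0],0],[[0,0,0],[0.28,0,0],0],[[0,0,0],[0.12,0,0],0]]' >/dev/null; python3 plan.py '[[-0.85,0],[-0.5,0],[-0.28,0],[-0.12,0]]' 9 '[2,4,6,8,8,6,4,2,0]'
```

```text
{'t': 12.5, 'n': 'top', 'th': 0.0269, 'rel': 0.0414, 'phi': -0.0145, 'y': -0.1121, 'w': 66.5795, 'area': 591.0, 'res': 0.1647, 'z': 0.059}
{'t': 12.55, 'n': 'side', 'th': 0.0188, 'rel': 0.0333, 'phi': -0.0145, 'y': -0.1121, 'w': 50.5969, 'area': 475.0, 'res': 0.2418, 'z': 0.059}
t 12.6 phi deg -0.82 foot z 0.0589 hinge [ 0.6678 -0.1099  0.1089] pitch deg 0.01 yaw 0.0127 F [ 0.5 -0.2 -9.1] M [ 0.07 -0.13 -0.07] grip 0.341 60.65285325050354
fit par [-0.0099 -0.      0.6582 -0.0011] meas-fit [ 0.001  0.005 -0.004 -0.004  0.001  0.001  0.003 -0.003]
NOW th 0.0193 w -0.047 rel 0.0332 phi model -0.80 measured -0.82 deg
PLAN tilt deg [-0.31 -0.09 -0.02  0.13  0.53  0.58  0.46  0.25  0.02] | rest [-0.19 -0.22 -0.13 -0.08]
pred after pics: th 0.001 w 0.004 phi 0.74 rel -0.011 ; end th -0.000 | tool rx: [0.31, 0.09, 0.02, -0.13, -0.53, -0.58, -0.46, -0.25, -0.02]
```

```bash
python3 -m handwheel '[[[0.0002,0.002,0],[0.31,0,0],0],[[0.0002,0.004,0],[0.09,0,0],0],[[0.0002,0.006,0],[0.02,0,0],0],[[0.0002,0.008,0],[-0.13,0,0],0],[[0.0002,0.008,0],[-0.53,0,0],0],[[0.0002,0.006,0],[-0.58,0,0],0],[[0.0002,0.004,0],[-0.46,0,0],0],[[0.0002,0.002,0],[-0.25,0,0],0],[[0.0002,0,0],[-0.02,0,0],0]]' >/dev/null; python3 plan.py '[[-0.31,2],[-0.09,4],[-0.02,6],[0.13,8],[0.53,8],[0.58,6],[0.46,4],[0.25,2],[0.02,0]]' 9 '[2,4,6,8,8,6,4,2,0]'; python3 plan.py - 4|tail -2
```

```text
{'t': 13.5, 'n': 'top', 'th': -0.0057, 'rel': -0.0188, 'phi': 0.0131, 'y': -0.0724, 'w': 66.7806, 'area': 579.0, 'res': 0.3419, 'z': 0.0584}
{'t': 13.55, 'n': 'side', 'th': -0.1081, 'rel': -0.121, 'phi': 0.0129, 'y': -0.0726, 'w': 43.5464, 'area': 588.0, 'res': 1.4447, 'z': 0.0584}
t 13.6 phi deg 0.73 foot z 0.0584 hinge [ 0.6655 -0.0707  0.1084] pitch deg 0.0 yaw 0.012 F [ 0.9 -0.  -9.6] M [-0.12 -0.07 -0.02] grip 0.343 60.64768195152283
fit par [-0.0095 -0.0171  0.6582 -0.0021] meas-fit [ 0.    -0.002 -0.001 -0.     0.005  0.     0.01  -0.089]
NOW th -0.0215 w -0.034 rel -0.0344 phi model 0.74 measured 0.73 deg
PLAN tilt deg [-0.36 -0.28 -0.12  0.08  0.28  0.37  0.25  0.09 -0.05] | rest [-0.18 -0.19 -0.22 -0.17]
pred after pics: th -0.001 w 0.005 phi 1.00 rel -0.019 ; end th -0.000 | tool rx: [0.36, 0.28, 0.12, -0.08, -0.28, -0.37, -0.25, -0.09, 0.05]
PLAN tilt deg [-0.13 -0.02  0.05  0.05] | rest [ 0.03  0.02  0.   -0.01 -0.02 -0.03 -0.05 -0.06 -0.06]
pred after pics: th -0.025 w 0.002 phi 0.69 rel -0.037 ; end th -0.028 | tool rx: [0.13, 0.02, -0.05, -0.05]
```

```bash
python3 - <<'E'
import numpy as np,cv2
d=np.load('last_side.npz'); im=d['im']; c=d['c'].astype(int); print(c)
g=im[c[1]-45:c[1]+45,c[0]-45:c[0]+45]; G=cv2.resize(g,None,fx=5,fy=5,interpolation=0); cv2.imwrite('pics/sd.png',G[:,:,::-1])
A=g.astype(int); D=A[...,1]-A[...,[0,2]].max(2); m=(D>5).astype(np.uint8)
for k in(1,5,7,9,11):
    o=cv2.morphologyEx(m,cv2.MORPH_OPEN,cv2.getStructuringElement(cv2.MORPH_ELLIPSE,(k,k))); n,l,st,cc=cv2.connectedComponentsWithStats(o); print(k,[(s.tolist(),q.round(1).tolist()) for s,q in zip(st[1:],cc[1:]) if s[4]>40])
E
```

```text
[351 158]
1 [([30, 24, 34, 35, 588], [45.2, 45.8])]
5 [([30, 24, 34, 35, 578], [45.3, 45.9])]
7 [([35, 39, 29, 20, 457], [48.7, 49.0])]
9 [([35, 39, 29, 20, 457], [48.7, 49.0])]
11 [([35, 39, 28, 20, 453], [48.7, 49.0])]
```

View pics/sd.png

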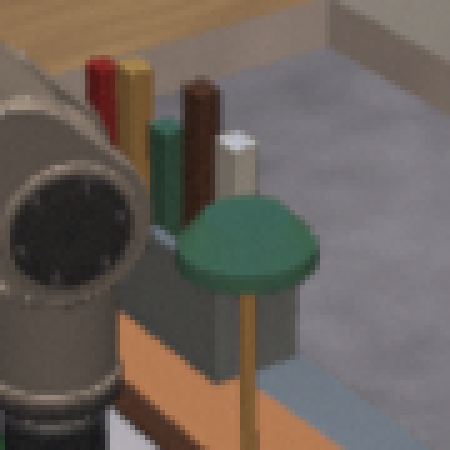

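The side crop shows the green marker in the rack touching the head's outline at left; the head itself is centred at ≈(354.7,162.0). Opening the mask removes the marker.

```bash
python3 - <<'E'
s=open('est.py').read()
s=s.replace("cv2.connectedComponentsWithStats(((A[...,1]-A[...,[0,2]].max(2)>5)&(A[...,1]<158)).astype(np.uint8))","cv2.connectedComponentsWithStats(cv2.morphologyEx(((A[...,1]-A[...,[0,2]].max(2)>5)&(A[...,1]<158)).astype(np.uint8),cv2.MORPH_OPEN,cv2.getStructuringElement(cv2.MORPH_ELLIPSE,(9,9))))")
open('est.py','w').write(s)
import sys; sys.argv=['x','[]']
import est; from est import *
st=env.sense(); m=optics.camera_model('side'); Rf,o=foot(st); off=np.array(L['off']['side']); c=np.array([354.7,162.0]); g=0.
for _ in range(5):
    p=proj(m,headpt(Rf,o,g))[0]+off; t=(proj(m,headpt(Rf,o,g+.01))[0]+off-p)/.01; g+=(c-p)@t/(t@t)
g+=(1-g/.3)*.007; M=L['meas'][-1]; M['rel']=g; M['th']=g+M['phi']; M['area']=457; print(g,g+M['phi'],c-p)
L['par']=[.657,-.0011]; json.dump(L,open(LOG,'w'))
E
python3 plan.py - 9 '[2,4,6,8,8,6,4,2,0]'; python3 plan.py - 4|tail -2
```

```text
-0.024531058900600745 -0.011675265053480675 [ 0.21421537 -0.32772353]
fit par [-0.0097 -0.0349  0.6569 -0.0017] meas-fit [ 0.001 -0.001 -0.     0.     0.004 -0.001  0.002 -0.002]
NOW th -0.0108 w -0.013 rel -0.0237 phi model 0.74 measured 0.73 deg
PLAN tilt deg [-0.64 -0.39 -0.12  0.11  0.31  0.34  0.27  0.15 -0.01] | rest [-0.16 -0.16 -0.15 -0.09]
pred after pics: th 0.001 w 0.002 phi 0.76 rel -0.012 ; end th -0.001 | tool rx: [0.64, 0.39, 0.12, -0.11, -0.31, -0.34, -0.27, -0.15, 0.01]
PLAN tilt deg [ 0.14 -0.08 -0.08 -0.07] | rest [-0.04 -0.02 -0.01 -0.   -0.   -0.01 -0.06 -0.14 -0.16]
pred after pics: th -0.003 w 0.011 phi 0.65 rel -0.014 ; end th -0.000 | tool rx: [-0.14, 0.08, 0.08, 0.07]
```

```bash
python3 -m handwheel '[[[0.0002,0.002,-0.0002],[0.64,0,0],0],[[0.0002,0.004,-0.0002],[0.39,0,0],0],[[0.0002,0.006,-0.0002],[0.12,0,0],0],[[0.0002,0.008,-0.0002],[-0.11,0,0],0],[[0.0002,0.008,-0.0002],[-0.31,0,0],0],[[0.0002,0.006,-0.0002],[-0.34,0,0],0],[[0.0002,0.004,-0.0002],[-0.27,0,0],0],[[0.0002,0.002,-0.0002],[-0.15,0,0],0],[[0.0002,0,0],[0,0,0],0]]' >/dev/null; python3 plan.py '[[-0.64,2],[-0.39,4],[-0.12,6],[0.11,8],[0.31,8],[0.34,6],[0.27,4],[0.15,2],[0,0]]' 9 '[2,4,6,8,8,6,4,2,0]'; python3 plan.py - 4|tail -2
```

```text
{'t': 14.5, 'n': 'top', 'th': 0.0062, 'rel': -0.0073, 'phi': 0.0136, 'y': -0.0324, 'w': 66.8506, 'area': 573.0, 'res': 0.4557, 'z': 0.06}
{'t': 14.55, 'n': 'side', 'th': -0.014, 'rel': -0.0274, 'phi': 0.0133, 'y': -0.0326, 'w': 46.0039, 'area': 463.0, 'res': 0.6513, 'z': 0.0599}
t 14.6 phi deg 0.76 foot z 0.0599 hinge [ 0.6632 -0.0307  0.1099] pitch deg 0.0 yaw 0.0121 F [ 0.2  0.1 -9.4] M [-0.06 -0.1   0.01] grip 0.34 60.65360426902771
fit par [ 0.0265 -0.0075  0.6578 -0.002 ] meas-fit [-0.     0.     0.003 -0.003  0.002 -0.002  0.01  -0.008]
NOW th -0.0067 w -0.005 rel -0.0202 phi model 0.77 measured 0.76 deg
PLAN tilt deg [-0.67 -0.41 -0.15  0.09  0.27  0.31  0.27  0.12  0.  ] | rest [-0.18  0.04 -0.14 -0.11]
pred after pics: th 0.002 w -0.007 phi 0.62 rel -0.008 ; end th -0.001 | tool rx: [0.67, 0.41, 0.15, -0.09, -0.27, -0.31, -0.27, -0.12, -0.0]
PLAN tilt deg [ 0.07 -0.09 -0.07 -0.06] | rest [-0.02 -0.01 -0.    0.   -0.01 -0.04 -0.11 -0.18 -0.03]
pred after pics: th -0.002 w 0.007 phi 0.64 rel -0.013 ; end th -0.000 | tool rx: [-0.07, 0.09, 0.07, 0.06]
```

```bash
python3 -m handwheel '[[[0.0002,0.002,0],[0.67,0,0],0],[[0.0002,0.004,0],[0.41,0,0],0],[[0.0002,0.006,0],[0.15,0,0],0],[[0.0002,0.008,0],[-0.09,0,0],0],[[0.0002,0.008,0],[-0.27,0,0],0],[[0.0002,0.006,0],[-0.31,0,0],0],[[0.0002,0.004,0],[-0.27,0,0],0],[[0.0002,0.002,0],[-0.12,0,0],0],[[0.0002,0,0],[0,0,0],0]]' >/dev/null; python3 plan.py '[[-0.67,2],[-0.41,4],[-0.15,6],[0.09,8],[0.27,8],[0.31,6],[0.27,4],[0.12,2],[0,0]]' 9 '[2,4,6,8,8,6,4,2,0]'; python3 plan.py - 4|tail -2
```

```text
{'t': 15.5, 'n': 'top', 'th': 0.0351, 'rel': 0.0245, 'phi': 0.0106, 'y': 0.0076, 'w': 66.8302, 'area': 572.0, 'res': 0.5284, 'z': 0.0598}
{'t': 15.55, 'n': 'side', 'th': 0.0299, 'rel': 0.0195, 'phi': 0.0104, 'y': 0.0074, 'w': 46.4135, 'area': 441.0, 'res': 0.5941, 'z': 0.0598}
t 15.6 phi deg 0.59 foot z 0.0598 hinge [0.6609 0.0093 0.1098] pitch deg 0.01 yaw 0.0121 F [ 1.   0.3 -9.6] M [ 0.   -0.15  0.02] grip 0.345 60.65324306488037
fit par [-0.0068 -0.0958  0.6591 -0.0012] meas-fit [ 0.001 -0.001  0.006 -0.013  0.003 -0.002]
NOW th 0.0331 w 0.021 rel 0.0225 phi model 0.60 measured 0.59 deg
PLAN tilt deg [-1.08 -0.68 -0.33 -0.02  0.2   0.27  0.3   0.28  0.21] | rest [ 0.3   0.22 -0.01 -0.13]
pred after pics: th 0.009 w -0.081 phi -0.26 rel 0.013 ; end th 0.001 | tool rx: [1.08, 0.68, 0.33, 0.02, -0.2, -0.27, -0.3, -0.28, -0.21]
PLAN tilt deg [-0.87 -0.39 -0.23 -0.04] | rest [0.14 0.15 0.11 0.04 0.05 0.22 0.22 0.08 0.02]
pred after pics: th 0.021 w -0.051 phi -0.93 rel 0.037 ; end th 0.001 | tool rx: [0.87, 0.39, 0.23, 0.04]
```

```bash
python3 -m handwheel '[[[0,0,0],[0.9,0,0],0],[[0,0,0],[0.42,0,0],0],[[0,0,0],[0.24,0,0],0],[[0,0,0],[0.05,0,0],0]]' >/dev/null; python3 plan.py '[[-0.9,0],[-0.42,0],[-0.24,0],[-0.05,0]]' 9 '[2,4,6,8,8,6,4,2,0]'; python3 plan.py - 4|tail -2
```

```text
{'t': 16.0, 'n': 'top', 'th': 0.0235, 'rel': 0.0415, 'phi': -0.018, 'y': 0.0078, 'w': 66.8641, 'area': 577.0, 'res': 0.4666, 'z': 0.0598}
{'t': 16.05, 'n': 'side', 'th': 0.0172, 'rel': 0.035, 'phi': -0.0178, 'y': 0.0078, 'w': 45.8914, 'area': 434.0, 'res': 0.7103, 'z': 0.0598}
t 16.1 phi deg -1.01 foot z 0.0598 hinge [0.6609 0.01   0.1098] pitch deg 0.0 yaw 0.0127 F [-0.2  0.1 -9. ] M [ 0.02 -0.07 -0.04] grip 0.345 60.64620852470398
fit par [-0.0069 -0.0989  0.6592 -0.0012] meas-fit [ 0.001 -0.001  0.007 -0.012  0.004 -0.002  0.001 -0.002]
NOW th 0.0156 w -0.068 rel 0.0331 phi model -1.00 measured -1.01 deg
PLAN tilt deg [-0.19 -0.04 -0.01  0.13  0.7   0.66  0.43  0.15 -0.05] | rest [-0.26 -0.29 -0.04 -0.06]
pred after pics: th 0.002 w 0.004 phi 0.78 rel -0.012 ; end th -0.000 | tool rx: [0.19, 0.04, 0.01, -0.13, -0.7, -0.66, -0.43, -0.15, 0.05]
PLAN tilt deg [0.46 0.19 0.07 0.04] | rest [0.12 0.18 0.   0.01 0.01 0.01 0.01 0.01 0.01]
pred after pics: th -0.001 w -0.011 phi -0.24 rel 0.003 ; end th 0.000 | tool rx: [-0.46, -0.19, -0.07, -0.04]
```

```bash
python3 -m handwheel '[[[0.0002,0.002,0],[0.19,0,0],0],[[0.0002,0.004,0],[0.04,0,0],0],[[0.0002,0.006,0],[0.01,0,0],0],[[0.0002,0.008,0],[-0.13,0,0],0],[[0.0002,0.008,0],[-0.68,0,0],0],[[0.0002,0.006,0],[-0.64,0,0],0],[[0.0002,0.004,0],[-0.42,0,0],0],[[0.0002,0.002,0],[-0.15,0,0],0],[[0.0002,0,0],[0.05,0,0],0]]' >/dev/null; python3 plan.py '[[-0.19,2],[-0.04,4],[-0.01,6],[0.13,8],[0.68,8],[0.64,6],[0.42,4],[0.15,2],[-0.05,0]]' 9 '[2,5,8,8,8,8,5,2,0]'; python3 plan.py - 4|tail -2
```

```text
{'t': 17.0, 'n': 'top', 'th': -0.0086, 'rel': -0.0212, 'phi': 0.0126, 'y': 0.0475, 'w': 66.9016, 'area': 569.0, 'res': 0.6393, 'z': 0.0592}
{'t': 17.05, 'n': 'side', 'th': -0.007, 'rel': -0.0193, 'phi': 0.0123, 'y': 0.0473, 'w': 43.4415, 'area': 408.0, 'res': 0.7471, 'z': 0.0592}
t 17.1 phi deg 0.71 foot z 0.0592 hinge [0.6586 0.0493 0.1092] pitch deg 0.0 yaw 0.0123 F [-0.   0.2 -9. ] M [-0.08 -0.1  -0.01] grip 0.343 60.64926266670227
fit par [ 4.000e-04 -4.040e-02  6.574e-01 -1.500e-03] meas-fit [ 0.006 -0.013  0.003 -0.002  0.003 -0.    -0.002  0.001]
NOW th -0.0091 w -0.008 rel -0.0218 phi model 0.73 measured 0.71 deg
PLAN tilt deg [-0.74 -0.45 -0.15  0.09  0.26  0.38  0.35  0.17 -0.05] | rest [-0.09  0.07 -0.15 -0.25]
pred after pics: th 0.001 w -0.018 phi 0.59 rel -0.010 ; end th -0.001 | tool rx: [0.74, 0.45, 0.15, -0.09, -0.26, -0.38, -0.35, -0.17, 0.05]
PLAN tilt deg [ 0.09 -0.05 -0.07 -0.07] | rest [-0.05 -0.03 -0.01 -0.   -0.   -0.01 -0.05 -0.13 -0.17]
pred after pics: th -0.003 w 0.011 phi 0.63 rel -0.014 ; end th -0.000 | tool rx: [-0.09, 0.05, 0.07, 0.07]
```

```bash
python3 - <<'E'
import numpy as np,cv2
o=[]
for n in('top','side'):
    d=np.load(f'last_{n}.npz'); im=d['im']; c=d['c'].astype(int); g=im[c[1]-32:c[1]+32,c[0]-32:c[0]+32].copy()
    A=g.astype(int); m=cv2.morphologyEx(((A[...,1]-A[...,[0,2]].max(2)>5)&(A[...,1]<158)).astype(np.uint8),cv2.MORPH_OPEN,cv2.getStructuringElement(cv2.MORPH_ELLIPSE,(9,9)))
    G=cv2.resize(g,None,fx=6,fy=6,interpolation=0); cs,_=cv2.findContours(cv2.resize(m,None,fx=6,fy=6,interpolation=0),0,1); cv2.drawContours(G,cs,-1,(255,0,0),1); o.append(G)
cv2.imwrite('pics/hd2.png',np.hstack(o)[:,:,::-1])
E
```

```text
(no output)
```

View pics/hd2.png

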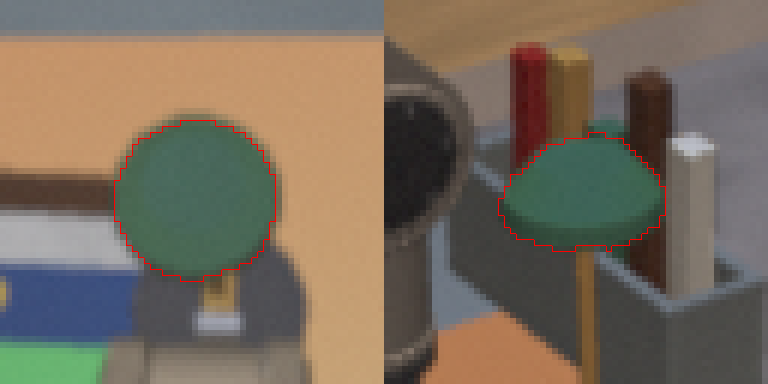

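Both masks outline the head well (top head at crop (195,198), side at (585,192), only lightly touching the marker behind). Carry on.

```bash
python3 -m handwheel '[[[0.0002,0.002,0],[0.8,0,0],0],[[0.0002,0.005,0],[0.47,0,0],0],[[0.0002,0.008,0],[0.15,0,0],0],[[0.0002,0.008,0],[-0.09,0,0],0],[[0.0002,0.008,0],[-0.26,0,0],0],[[0.0002,0.008,0],[-0.38,0,0],0],[[0.0002,0.005,0],[-0.35,0,0],0],[[0.0002,0.002,0],[-0.17,0,0],0],[[0.0002,0,0],[0.05,0,0],0]]' >/dev/null; python3 plan.py '[[-0.8,2],[-0.47,5],[-0.15,8],[0.09,8],[0.26,8],[0.38,8],[0.35,5],[0.17,2],[-0.05,0]]' 9 '[2,4,6,8,8,6,4,2,0]'; python3 plan.py - 4|tail -2
```

```text
{'t': 18.0, 'n': 'top', 'th': -0.0192, 'rel': -0.028, 'phi': 0.0088, 'y': 0.0935, 'w': 66.8745, 'area': 575.0, 'res': 0.4793, 'z': 0.059}
{'t': 18.05, 'n': 'side', 'th': -0.0038, 'rel': -0.0123, 'phi': 0.0085, 'y': 0.0933, 'w': 42.0467, 'area': 415.0, 'res': 1.2371, 'z': 0.059}
t 18.1 phi deg 0.49 foot z 0.0589 hinge [0.6562 0.0952 0.1089] pitch deg 0.0 yaw 0.0121 F [-0.6  0.3 -9.1] M [-0.06 -0.08  0.03] grip 0.345 60.652180910110474
fit par [ 0.0312 -0.0029  0.6556 -0.0017] meas-fit [ 0.004 -0.002  0.002 -0.001 -0.003  0.001 -0.011  0.009]
NOW th -0.0160 w -0.054 rel -0.0248 phi model 0.51 measured 0.49 deg
PLAN tilt deg [-0.27 -0.2  -0.07  0.09  0.24  0.29  0.22  0.11 -0.04] | rest [-0.29 -0.16 -0.14 -0.11]
pred after pics: th 0.001 w 0.005 phi 0.88 rel -0.014 ; end th -0.000 | tool rx: [0.27, 0.2, 0.07, -0.09, -0.24, -0.29, -0.22, -0.11, 0.04]
PLAN tilt deg [-0.14 -0.04 -0.01  0.03] | rest [ 0.03  0.02  0.01  0.01  0.   -0.   -0.01 -0.01 -0.02]
pred after pics: th -0.021 w 0.001 phi 0.34 rel -0.027 ; end th -0.021 | tool rx: [0.14, 0.04, 0.01, -0.03]
```

```bash
python3 -m handwheel '[[[0.0002,0.002,-0.0001],[0.27,0,0],0],[[0.0002,0.004,-0.0001],[0.2,0,0],0],[[0.0002,0.006,-0.0001],[0.07,0,0],0],[[0.0002,0.008,-0.0001],[-0.09,0,0],0],[[0.0002,0.008,-0.0001],[-0.24,0,0],0],[[0.0002,0.006,-0.0001],[-0.29,0,0],0],[[0.0002,0.004,-0.0001],[-0.22,0,0],0],[[0.0002,0.002,-0.0001],[-0.11,0,0],0],[[0.0002,0,0],[0.04,0,0],0]]' >/dev/null; python3 plan.py '[[-0.27,2],[-0.2,4],[-0.07,6],[0.09,8],[0.24,8],[0.29,6],[0.22,4],[0.11,2],[-0.04,0]]' 9 '[1,3,5,6,6,5,3,1,0]'; python3 plan.py - 4|tail -2
```

```text
{'t': 19.0, 'n': 'top', 'th': -0.0135, 'rel': -0.0287, 'phi': 0.0152, 'y': 0.1336, 'w': 66.9565, 'area': 570.0, 'res': 0.4235, 'z': 0.0599}
{'t': 19.05, 'n': 'side', 'th': -0.0169, 'rel': -0.0319, 'phi': 0.015, 'y': 0.1333, 'w': 40.232, 'area': 355.0, 'res': 0.8087, 'z': 0.0599}
t 19.1 phi deg 0.86 foot z 0.0599 hinge [0.6539 0.1352 0.1099] pitch deg 0.01 yaw 0.0121 F [-0.1  0.  -8.1] M [-0.03 -0.05  0.  ] grip 0.342 60.65302491188049
fit par [-0.0082 -0.0037  0.6566 -0.0021] meas-fit [-0.     0.001 -0.009  0.011  0.001 -0.001]
NOW th -0.0172 w -0.012 rel -0.0325 phi model 0.88 measured 0.86 deg
PLAN tilt deg [-0.4  -0.36 -0.1   0.15  0.16  0.3   0.21  0.01  0.01] | rest [-0.25 -0.29 -0.03 -0.05]
pred after pics: th 0.001 w 0.010 phi 0.85 rel -0.014 ; end th -0.000 | tool rx: [0.4, 0.36, 0.1, -0.15, -0.16, -0.3, -0.21, -0.01, -0.01]
PLAN tilt deg [ 0.18 -0.05 -0.09 -0.1 ] | rest [-0.08 -0.06 -0.04 -0.03 -0.02 -0.03 -0.05 -0.11 -0.16]
pred after pics: th -0.006 w 0.021 phi 0.83 rel -0.020 ; end th -0.000 | tool rx: [-0.18, 0.05, 0.09, 0.1]
```

```bash
python3 -m handwheel '[[[0.0002,0.001,0],[0.4,0,0],0],[[0.0002,0.003,0],[0.36,0,0],0],[[0.0002,0.005,0],[0.1,0,0],0],[[0.0002,0.006,0],[-0.15,0,0],0],[[0.0002,0.006,0],[-0.18,0,0],0],[[0.0002,0.005,0],[-0.28,0,0],0],[[0.0002,0.003,0],[-0.2,0,0],0],[[0.0002,0.001,0],[-0.02,0,0],0],[[0,0,0],[0,0,0],0]]' >/dev/null; python3 plan.py '[[-0.4,1],[-0.36,3],[-0.1,5],[0.15,6],[0.18,6],[0.28,5],[0.2,3],[0.02,1],[0,0]]' 8 '[1,2,4,4,4,4,3,1]'; python3 plan.py - 4|tail -2
python3 - <<'E'
import numpy as np,cv2
o=[]
for n in('top','side'):
    d=np.load(f'last_{n}.npz'); im=d['im']; c=d['c'].astype(int); g=im[c[1]-32:c[1]+32,c[0]-32:c[0]+32].copy()
    A=g.astype(int); m=cv2.morphologyEx(((A[...,1]-A[...,[0,2]].max(2)>5)&(A[...,1]<158)).astype(np.uint8),cv2.MORPH_OPEN,cv2.getStructuringElement(cv2.MORPH_ELLIPSE,(9,9)))
    G=cv2.resize(g,None,fx=6,fy=6,interpolation=0); cs,_=cv2.findContours(cv2.resize(m,None,fx=6,fy=6,interpolation=0),0,1); cv2.drawContours(G,cs,-1,(255,0,0),1); o.append(G)
cv2.imwrite('pics/hd3.png',np.hstack(o)[:,:,::-1])
E
```

```text
{'t': 20.0, 'n': 'top', 'th': 0.0166, 'rel': 0.002, 'phi': 0.0146, 'y': 0.1634, 'w': 67.1424, 'area': 578.0, 'res': 0.6058, 'z': 0.06}
{'t': 20.05, 'n': 'side', 'th': 0.0059, 'rel': -0.0086, 'phi': 0.0145, 'y': 0.1633, 'w': 40.2586, 'area': 357.0, 'res': 0.6773, 'z': 0.06}
t 20.1 phi deg 0.83 foot z 0.06 hinge [0.652  0.1652 0.11  ] pitch deg 0.0 yaw 0.0122 F [ 0.1 -0.1 -9.3] M [-0.09 -0.08  0.03] grip 0.344 60.65401911735535
fit par [-0.0162 -0.0791  0.659  -0.0019] meas-fit [-0.003  0.016 -0.001 -0.003  0.007 -0.004]
NOW th 0.0110 w 0.017 rel -0.0037 phi model 0.84 measured 0.83 deg
PLAN tilt deg [-0.78 -0.48 -0.21 -0.02  0.13  0.19  0.28  0.2 ] | rest [-0.01 -0.11  0.05  0.16 -0.03]
pred after pics: th 0.005 w -0.051 phi 0.13 rel 0.003 ; end th 0.000 | tool rx: [0.78, 0.48, 0.21, 0.02, -0.13, -0.19, -0.28, -0.2]
PLAN tilt deg [-0.65 -0.21 -0.12 -0.13] | rest [0.02 0.02 0.01 0.01 0.02 0.05 0.12 0.19 0.03]
pred after pics: th 0.006 w -0.020 phi -0.26 rel 0.010 ; end th 0.000 | tool rx: [0.65, 0.21, 0.12, 0.13]
```

View pics/hd3.png

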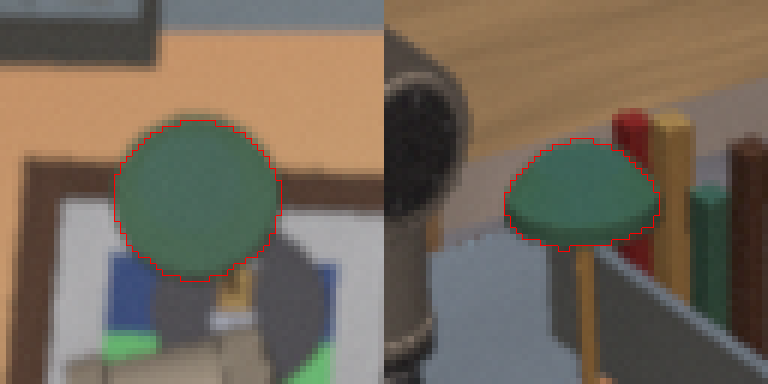

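Both outlines are clean and unoccluded; the disc is over the picture's middle band. Final 23 mm step.

```bash
python3 -m handwheel '[[[0.0002,0.001,0],[0.78,0,0],0],[[0.0002,0.002,0],[0.48,0,0],0],[[0.0002,0.004,0],[0.21,0,0],0],[[0.0002,0.004,0],[0.02,0,0],0],[[0.0002,0.004,0],[-0.13,0,0],0],[[0.0002,0.004,0],[-0.19,0,0],0],[[0.0002,0.003,0],[-0.28,0,0],0],[[0.0002,0.001,0],[-0.2,0,0],0]]' >/dev/null; python3 plan.py '[[-0.78,1],[-0.48,2],[-0.21,4],[-0.02,4],[0.13,4],[0.19,4],[0.28,3],[0.2,1]]' 4
```

```text
{'t': 20.9, 'n': 'top', 'th': 0.0114, 'rel': 0.0084, 'phi': 0.003, 'y': 0.1867, 'w': 67.1499, 'area': 578.0, 'res': 0.4218, 'z': 0.0598}
{'t': 20.95, 'n': 'side', 'th': 0.0028, 'rel': -0.0004, 'phi': 0.0032, 'y': 0.1866, 'w': 39.4468, 'area': 346.0, 'res': 0.8703, 'z': 0.0599}
t 21.0 phi deg 0.16 foot z 0.0599 hinge [0.6501 0.1884 0.1099] pitch deg 0.0 yaw 0.0123 F [ 0.6  0.2 -8.8] M [-0.03 -0.11  0.04] grip 0.34 60.65315365791321
fit par [-0.0222 -0.006   0.6638 -0.0025] meas-fit [ 0.003  0.019 -0.004 -0.006  0.005 -0.006  0.003 -0.002]
NOW th 0.0020 w -0.060 rel -0.0004 phi model 0.14 measured 0.16 deg
PLAN tilt deg [ 0.07 -0.08 -0.02  0.01] | rest [0.03 0.04 0.03 0.02 0.02 0.01 0.01 0.   0.  ]
pred after pics: th -0.006 w 0.000 phi 0.13 rel -0.008 ; end th -0.003 | tool rx: [-0.07, 0.08, 0.02, -0.01]
```

```bash
python3 -m handwheel '[[[0,0,0],[-0.05,0,0],0],[[0,0,0],[0.05,0,0],0],[[0,0,0],[0,0,0],0],[[0,0,0],[0,0,0],0]]' >/dev/null; python3 plan.py '[[0.05,0],[-0.05,0],[0,0],[0,0]]' 5
```

```text
{'t': 21.4, 'n': 'top', 'th': -0.0014, 'rel': -0.004, 'phi': 0.0026, 'y': 0.1864, 'w': 67.0713, 'area': 575.0, 'res': 0.4885, 'z': 0.0599}
{'t': 21.45, 'n': 'side', 'th': -0.0057, 'rel': -0.0083, 'phi': 0.0026, 'y': 0.1865, 'w': 39.1033, 'area': 343.0, 'res': 0.8925, 'z': 0.0599}
t 21.5 phi deg 0.15 foot z 0.0599 hinge [0.6501 0.1886 0.1099] pitch deg 0.0 yaw 0.0125 F [-0.2  0.4 -9.5] M [-0.05 -0.09 -0.02] grip 0.344 60.65131902694702
fit par [-0.015   0.0014  0.6623 -0.0022] meas-fit [ 0.001 -0.002  0.006 -0.005  0.003 -0.003  0.002 -0.002]
NOW th -0.0036 w -0.000 rel -0.0063 phi model 0.15 measured 0.15 deg
PLAN tilt deg [0.05 0.04 0.03 0.02 0.02] | rest [ 0.01  0.    0.   -0.   -0.01 -0.01 -0.02 -0.03]
pred after pics: th -0.001 w 0.001 phi 0.31 rel -0.006 ; end th -0.002 | tool rx: [-0.05, -0.04, -0.03, -0.02, -0.02]
```

```bash
python3 -m handwheel '[[[0,0,0],[-0.04,0,0],0],[[0,0,0],[-0.03,0,0],0],[[0,0,0],[0,0,0],0],[[0,0,0],[0,0,0],0],[[0,0,0],[0,0,0],0],[[0,0,0],[0,0,0],0]]' >/dev/null; python3 plan.py '[[0.04,0],[0.03,0],[0,0],[0,0],[0,0],[0,0]]' 8
```

```text
{'t': 22.1, 'n': 'top', 'th': -0.0016, 'rel': -0.0054, 'phi': 0.0038, 'y': 0.1864, 'w': 67.0697, 'area': 576.0, 'res': 0.4438, 'z': 0.0599}
{'t': 22.15, 'n': 'side', 'th': -0.0041, 'rel': -0.0079, 'phi': 0.0038, 'y': 0.1865, 'w': 39.1726, 'area': 342.0, 'res': 0.8429, 'z': 0.0599}
t 22.2 phi deg 0.22 foot z 0.0599 hinge [0.6501 0.1885 0.1099] pitch deg 0.0 yaw 0.0124 F [-1.1 -1.7 -9.4] M [-0.05 -0.06 -0.04] grip 0.344 60.651633739471436
fit par [ 0.0102 -0.0012  0.6612 -0.0024] meas-fit [ 0.006 -0.005  0.003 -0.003  0.002 -0.002  0.001 -0.001]
NOW th -0.0027 w 0.000 rel -0.0066 phi model 0.22 measured 0.22 deg
PLAN tilt deg [0.04 0.03 0.02 0.01 0.01 0.01 0.   0.  ] | rest [-0.01 -0.01 -0.01 -0.02 -0.03]
pred after pics: th -0.001 w 0.000 phi 0.35 rel -0.007 ; end th -0.002 | tool rx: [-0.04, -0.03, -0.02, -0.01, -0.01, -0.01, -0.0, -0.0]
```

```bash
python3 -m handwheel '[[[0,0,0],[0,0,0],0],[[0,0,0],[0,0,0],0],[[0,0,0],[0,0,0],0],[[0,0,0],[0,0,0],0],[[0,0,0],[0,0,0],0],[[0,0,0],[0,0,0],0],[[0,0,0],[0,0,0],0],[[0,0,0],[0,0,0],0],[[0,0,0],[0,0,0],0],[[0,0,0],[0,0,0],0]]' >/dev/null; python3 plan.py '[[0,0],[0,0],[0,0],[0,0],[0,0],[0,0],[0,0],[0,0],[0,0],[0,0]]' 8
```

```text
{'t': 23.2, 'n': 'top', 'th': -0.0001, 'rel': -0.004, 'phi': 0.0038, 'y': 0.1864, 'w': 67.0803, 'area': 576.0, 'res': 0.4385, 'z': 0.0599}
{'t': 23.25, 'n': 'side', 'th': -0.0066, 'rel': -0.0103, 'phi': 0.0038, 'y': 0.1864, 'w': 39.0683, 'area': 346.0, 'res': 0.8157, 'z': 0.0599}
t 23.3 phi deg 0.22 foot z 0.0599 hinge [0.6501 0.1885 0.1099] pitch deg 0.0 yaw 0.0125 F [ 0.3  0.6 -8.4] M [ 0.02 -0.07 -0.02] grip 0.343 60.65034627914429
fit par [ 0.0093 -0.0848  0.6609 -0.002 ] meas-fit [ 0.002 -0.003  0.003 -0.002  0.001 -0.001  0.003 -0.004]
NOW th -0.0029 w 0.000 rel -0.0068 phi model 0.22 measured 0.22 deg
PLAN tilt deg [ 0.05  0.03  0.02  0.01  0.01  0.01  0.   -0.  ] | rest [-0.01 -0.01 -0.02 -0.02 -0.04]
pred after pics: th -0.001 w -0.000 phi 0.35 rel -0.007 ; end th -0.003 | tool rx: [-0.05, -0.03, -0.02, -0.01, -0.01, -0.01, -0.0, 0.0]
```

```bash
python3 - <<'E'
import numpy as np,cv2
d=np.load('last_top.npz');s=np.load('last_side.npz')
cv2.imwrite('pics/end.png',np.hstack([cv2.resize(d['im'][120:270,200:350],None,fx=2.6,fy=2.6),cv2.resize(s['im'][130:280,230:380],None,fx=2.6,fy=2.6)])[:,:,::-1])
E
```

```text
(no output)
```

View pics/end.png

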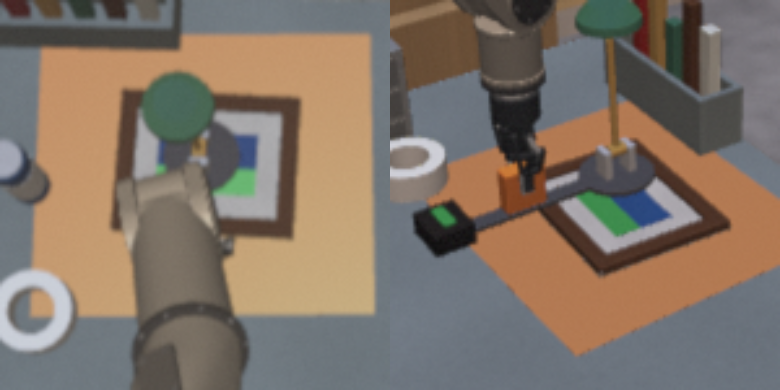

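The view shows the mast upright over the picture, disc hovering above its middle, arm still. Continue holding and cross-check the picture centre in the side view.

```bash
python3 -m handwheel '[[[0,0,0],[0,0,0],0],[[0,0,0],[0,0,0],0],[[0,0,0],[0,0,0],0],[[0,0,0],[0,0,0],0],[[0,0,0],[0,0,0],0],[[0,0,0],[0,0,0],0],[[0,0,0],[0,0,0],0],[[0,0,0],[0,0,0],0],[[0,0,0],[0,0,0],0],[[0,0,0],[0,0,0],0]]' >/dev/null; python3 plan.py '[[0,0],[0,0],[0,0],[0,0],[0,0],[0,0],[0,0],[0,0],[0,0],[0,0]]' 8
python3 - <<'E'
from h import *
from station import optics
m=optics.camera_model('side'); C=np.array([[i*.12,j*.15,.018] for i,j in((1,1),(1,-1),(-1,-1),(-1,1))])
print(proj(m,R.from_euler('z',-.02).apply(C)+[.650,.188,0]).round(1))
im=cv2.imread('pics/side0.png'); v=cv2.cvtColor(im,cv2.COLOR_BGR2GRAY).astype(float)
print('row209',v[209,270:290].astype(int).tolist(),v[209,345:368].astype(int).tolist()); print('col316',v[180:198,318].astype(int).tolist(),v[222:240,316].astype(int).tolist())
E
```

```text
{'t': 24.3, 'n': 'top', 'th': -0.0006, 'rel': -0.0044, 'phi': 0.0038, 'y': 0.1865, 'w': 67.0775, 'area': 578.0, 'res': 0.4611, 'z': 0.0599}
{'t': 24.35, 'n': 'side', 'th': -0.0014, 'rel': -0.0052, 'phi': 0.0038, 'y': 0.1864, 'w': 39.2826, 'area': 337.0, 'res': 1.0508, 'z': 0.0599}
t 24.4 phi deg 0.22 foot z 0.0599 hinge [0.6501 0.1885 0.1098] pitch deg 0.0 yaw 0.0125 F [-0.6  0.5 -8.9] M [ 0.01 -0.08  0.06] grip 0.342 60.6500780582428
fit par [-0.0035  0.      0.6607 -0.0017] meas-fit [ 0.002 -0.002  0.001 -0.002  0.002 -0.004  0.002  0.001]
NOW th -0.0023 w 0.000 rel -0.0062 phi model 0.22 measured 0.22 deg
PLAN tilt deg [ 0.04  0.02  0.02  0.01  0.01  0.    0.   -0.  ] | rest [-0.01 -0.01 -0.02 -0.02 -0.04]
pred after pics: th -0.001 w -0.000 phi 0.32 rel -0.006 ; end th -0.003 | tool rx: [-0.04, -0.02, -0.02, -0.01, -0.01, -0.0, -0.0, 0.0]
[[323.2 182.6]
 [360.4 214.3]
 [309.9 233.2]
 [276.1 198.2]]
row209 [132, 132, 133, 133, 132, 132, 132, 133, 133, 132, 131, 132, 132, 133, 120, 74, 40, 40, 53, 55] [101, 54, 52, 55, 58, 57, 53, 55, 63, 81, 116, 131, 134, 134, 133, 132, 133, 133, 133, 132, 131, 131, 132]
col316 [132, 131, 133, 133, 129, 83, 57, 55, 55, 55, 129, 160, 167, 167, 168, 128, 83, 67] [169, 169, 168, 169, 124, 75, 56, 61, 59, 50, 41, 43, 85, 126, 133, 132, 131, 131]
```

```bash
python3 -m handwheel '[[[0,0,0],[0,0,0],0],[[0,0,0],[0,0,0],0],[[0,0,0],[0,0,0],0],[[0,0,0],[0,0,0],0],[[0,0,0],[0,0,0],0],[[0,0,0],[0,0,0],0],[[0,0,0],[0,0,0],0],[[0,0,0],[0,0,0],0],[[0,0,0],[0,0,0],0],[[0,0,0],[0,0,0],0]]' >/dev/null; python3 plan.py '[[0,0],[0,0],[0,0],[0,0],[0,0],[0,0],[0,0],[0,0],[0,0],[0,0]]' 8
```

```text
{'t': 25.4, 'n': 'top', 'th': -0.0006, 'rel': -0.0045, 'phi': 0.0039, 'y': 0.1865, 'w': 67.0775, 'area': 578.0, 'res': 0.4602, 'z': 0.0599}
{'t': 25.45, 'n': 'side', 'th': -0.0067, 'rel': -0.0105, 'phi': 0.0038, 'y': 0.1864, 'w': 39.0645, 'area': 348.0, 'res': 0.8695, 'z': 0.0599}
t 25.5 phi deg 0.22 foot z 0.0599 hinge [0.6501 0.1885 0.1099] pitch deg 0.0 yaw 0.0125 F [ 1.3  0.4 -8.4] M [-0.06 -0.15 -0.04] grip 0.34 60.65030336380005
fit par [-0.0025  0.      0.6605 -0.0015] meas-fit [ 0.002 -0.004  0.002  0.001  0.002 -0.004]
NOW th -0.0025 w 0.000 rel -0.0064 phi model 0.22 measured 0.22 deg
PLAN tilt deg [ 0.04  0.02  0.02  0.01  0.01  0.    0.   -0.  ] | rest [-0.01 -0.02 -0.02 -0.03 -0.05]
pred after pics: th -0.001 w -0.000 phi 0.32 rel -0.006 ; end th -0.003 | tool rx: [-0.04, -0.02, -0.02, -0.01, -0.01, -0.0, -0.0, 0.0]
```

```bash
python3 -m handwheel '[[[0,0,0],[0,0,0],0],[[0,0,0],[0,0,0],0],[[0,0,0],[0,0,0],0],[[0,0,0],[0,0,0],0],[[0,0,0],[0,0,0],0],[[0,0,0],[0,0,0],0],[[0,0,0],[0,0,0],0],[[0,0,0],[0,0,0],0],[[0,0,0],[0,0,0],0],[[0,0,0],[0,0,0],0]]' >/dev/null; python3 plan.py '[[0,0],[0,0],[0,0],[0,0],[0,0],[0,0],[0,0],[0,0],[0,0],[0,0]]' 8
```

```text
{'t': 26.5, 'n': 'top', 'th': -0.0013, 'rel': -0.005, 'phi': 0.0038, 'y': 0.1864, 'w': 67.0713, 'area': 575.0, 'res': 0.4294, 'z': 0.0598}
{'t': 26.55, 'n': 'side', 'th': -0.0044, 'rel': -0.0082, 'phi': 0.0038, 'y': 0.1864, 'w': 39.1591, 'area': 342.0, 'res': 0.8448, 'z': 0.0599}
t 26.6 phi deg 0.22 foot z 0.0599 hinge [0.6501 0.1886 0.1099] pitch deg 0.0 yaw 0.0125 F [  0.3  -0.3 -10.1] M [-0.06 -0.07  0.04] grip 0.342 60.650399923324585
fit par [-0.0024  0.      0.6604 -0.0013] meas-fit [ 0.002  0.001  0.002 -0.004  0.001 -0.002]
NOW th -0.0024 w 0.000 rel -0.0063 phi model 0.22 measured 0.22 deg
PLAN tilt deg [ 0.04  0.02  0.02  0.01  0.01  0.   -0.   -0.01] | rest [-0.01 -0.02 -0.02 -0.03 -0.05]
pred after pics: th -0.001 w -0.000 phi 0.31 rel -0.006 ; end th -0.003 | tool rx: [-0.04, -0.02, -0.02, -0.01, -0.01, -0.0, 0.0, 0.01]
```

```bash
python3 -m handwheel '[[[0,0,0],[0,0,0],0],[[0,0,0],[0,0,0],0],[[0,0,0],[0,0,0],0],[[0,0,0],[0,0,0],0],[[0,0,0],[0,0,0],0],[[0,0,0],[0,0,0],0],[[0,0,0],[0,0,0],0],[[0,0,0],[0,0,0],0],[[0,0,0],[0,0,0],0],[[0,0,0],[0,0,0],0]]' >/dev/null; python3 plan.py '[[0,0],[0,0],[0,0],[0,0],[0,0],[0,0],[0,0],[0,0],[0,0],[0,0]]' 8
```

```text
{'t': 27.6, 'n': 'top', 'th': 0.0013, 'rel': -0.0026, 'phi': 0.0038, 'y': 0.1865, 'w': 67.0904, 'area': 579.0, 'res': 0.3807, 'z': 0.0599}
{'t': 27.65, 'n': 'side', 'th': -0.0047, 'rel': -0.0085, 'phi': 0.0038, 'y': 0.1864, 'w': 39.1441, 'area': 341.0, 'res': 0.8717, 'z': 0.0598}
t 27.7 phi deg 0.22 foot z 0.0599 hinge [0.6501 0.1885 0.1099] pitch deg 0.0 yaw 0.0125 F [ 0.3  0.1 -8.7] M [-0.06 -0.05 -0.01] grip 0.345 60.65012454986572
fit par [-0.0027  0.      0.6603 -0.0011] meas-fit [ 0.002 -0.004  0.001 -0.002  0.004 -0.002]
NOW th -0.0027 w 0.000 rel -0.0066 phi model 0.22 measured 0.22 deg
PLAN tilt deg [ 0.04  0.03  0.02  0.01  0.01  0.   -0.   -0.01] | rest [-0.02 -0.02 -0.03 -0.04 -0.06]
pred after pics: th -0.001 w -0.000 phi 0.33 rel -0.007 ; end th -0.004 | tool rx: [-0.04, -0.03, -0.02, -0.01, -0.01, -0.0, 0.0, 0.01]
```

```bash
python3 -m handwheel '[[[0,0,0],[0,0,0],0],[[0,0,0],[0,0,0],0],[[0,0,0],[0,0,0],0],[[0,0,0],[0,0,0],0],[[0,0,0],[0,0,0],0],[[0,0,0],[0,0,0],0],[[0,0,0],[0,0,0],0],[[0,0,0],[0,0,0],0],[[0,0,0],[0,0,0],0],[[0,0,0],[0,0,0],0]]' >/dev/null; python3 plan.py '[[0,0],[0,0],[0,0],[0,0],[0,0],[0,0],[0,0],[0,0],[0,0],[0,0]]' 8 | grep NOW && python3 -c "
from station import env; print(env.finish_job())"
```

```text
NOW th -0.0026 w 0.000 rel -0.0065 phi model 0.22 measured 0.22 deg
the job is handed in; nothing more can be done
None
```

I handed the job in at about 28.8 s: the lamp was balanced near its start for about 3 s, carried over, then held about 8 s with its hinge within 1 mm of the picture's measured centre and its foot 60 mm up. At hand-in the mast was still and upright (0.003 rad lean). No verdict came back, and I saw no contact with the picture or the other things.

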